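# Dry-fit two ring moulds

## Robot

A 7-joint arm with a two-finger parallel gripper is mounted at the origin on a cart in front of the work surface, level with it; the furniture and walls round the work are solid. World frame = base frame: x ahead of the robot, y to its left, z up, the work surface at z = 0. Lengths are in m, angles in rad, forces in N, time in s.
With the tool pointing down it reaches from about 0.425 to 0.875 m from the base axis. Payload 4.7 kg.
Tool frame: the origin (TCP) lies at the very end of the fingers, on their centre line; the grasp point (between the pads) lies behind it (ctrl.tcp_to_grasp is the z of the grasp point in the tool frame, in m); z points along the fingers, y is the line along which they close (so a half turn about z gives the same grasp; the last joint's range is limited). The gripper opens to 87 mm and grips with 3 to 60 N. Pads are 19 mm wide; open, the fingers measure 117 mm over their backs; the gripper's body (75 mm by 190 mm) begins 51 mm behind the grasp point.
Start: joints at [1.343, 0.321, -0.07, 1.45, 0.023, 1.371, -0.057], TCP at [0.156, -0.631, 0.223] pointing down, gripper open.
Joint ranges: [-2.86, 2.86], [-0.3, 2.09], [-1.38, 1.24], [0.06, 2.45], [-1.56, 4.7], [0.09, 2.05], [-2.69, 2.69]. Speed limits (rad/s): [2.57, 2.57, 3.14, 3.14, 3.14, 3.14, 3.14].

## Interface

Orientations are given as a rotation vector (axis times angle).
In Python, from bench import ctrl gives the robot as it stands.
- The arm moves only by the tool step_arm, never from a script. Its argument "targets" is a list of rows, each a list of 7 numbers: the shift along the world's x, y, z in cm, then the turn, a rotation vector about the world's x, y, z in degrees, then the opening, from 0 (shut) to 1 (fully open). A call has exactly 5 rows; each row shifts and turns the commanded pose from where the row before left it; what a row does not reach is not made up. A row lasts 1/12 s, in which the tool goes at most 41.7 mm and 7.16 degrees, less where a joint would pass 70% of its speed; a pose out of reach is approached as far as the arm can. A call with a gripper value outside its range is refused whole. The fingers move at their own pace and stop on an object; "force" is the grip in N (left out, the last holds). Time passes only in rows, so rows that do not move let the fingers close, or fill a call up. It gives the time, the measured TCP pose, the force, the opening and the grip force at its end, in the units of the state.
- ctrl.get_state(): the state, without advancing time (a new reading comes with each control period).
- ctrl.get_image(name): name is "side" or "top" or "wrist"; returns (picture, depth): 400x640x3 uint8, red, green, blue; 400x640 float32, m along the optical axis (not along the pixel's ray), 0 where there is no reading.
- ctrl.camera_params(name): a dict with "intrinsics" (3x3 intrinsics, pixels), "rvec" (rotation vector, rad) and "tvec" (3), from world to camera coordinates, as OpenCV has them; the wrist camera has in their place "hand_eye" (4x4, takes a point from camera to tool coordinates, whose origin is the TCP and whose axes are the flange's). Camera axes: x right, y down, z forward; pixel columns grow to the right and rows downward; lengths in m; the calibration is good to about 2 mm. A picture is of the moment at which its call begins: read the wrist's pose just before it. camera_params takes no time and is no camera call.
- ctrl.close_job(): hands the job in; it is judged then, once.
The state is a dict: "time": time; "joint_positions": joint angles; "qd": joint speeds; "joint_torque": joint torques, N m; "position": TCP position; "tool_rot": TCP orientation; "ft_force": force on the tool from outside, world axes, zero at the start; "torque": the same for the moment, N m; "grip_width": opening from 0.0 (shut) to 1.0 (fully open); "grip_force": force on a finger pad.
Only numpy, scipy, OpenCV 4.12 (cv2) and the standard library are available. Lean on these libraries where they do the work, as an engineer would, in place of code of your own. Each camera call takes 0.05 s, during which the arm holds its last target. There are 200 camera calls.

## Task

Dry-fit the two small compression moulds: set each core upright, bevelled foot down, in the pocket of the steel block that has its shape (round in round, oblong in oblong), then lower the cover with the matching hole over the core's stem until it lies flat on that block, long sides in line with the block's. The thick round core belongs to a bigger mould: leave it, the laminating roller and the tape roll where they are.

Things in the scene. Friction and masses are not known exactly. Their poses are not given: they have to be found in the camera images.
- round_block: Steel lower mould block, 100 x 60 x 36 mm, loose on the bench, 1.3 kg, flat top with a ROUND pocket in its middle: 46 mm across, 24 mm deep (pocket floor 12 mm above the underside), 2 mm lead-in bevel at the mouth. Origin: centre of the underside; x along the 100 mm length, z up.
- oval_block: Steel lower mould block just like the round one (100 x 60 x 36 mm, 1.3 kg) but with an OBLONG round-ended pocket, 70 mm along the block by 46 mm across, 24 mm deep (floor 12 mm above the underside), 2 mm lead-in bevel. Origin: centre of the underside; x along the 100 mm length (and the pocket's length), z up.
- round_cover: Aluminium cover plate, 100 x 60 x 18 mm, lying flat on the bench, 0.26 kg, with a ROUND through hole in its middle, 30 mm across. Origin: centre of the underside; x along the 100 mm length, z up. Grip it across its 60 mm width, at mid-length.
- oval_cover: Aluminium cover plate, 100 x 60 x 18 mm, lying flat on the bench, 0.26 kg, with an OBLONG round-ended through hole in its middle, 54 mm along the plate by 30 mm across. Origin: centre of the underside; x along the 100 mm length, z up. Grip it across its 60 mm width, at mid-length.
- round_core: Thin round black core standing upright, 64 mm tall, 0.07 kg: a round base 41 mm across and 12 mm high, its foot bevelled to 31 mm, and on it a round stem 22 mm across, with a bevelled nose in the top 6 mm. Origin: centre of the underside, z up. Grip the stem. Seated, its top stands 76 mm above the bench and its stem passes up through the cover with 4 mm to spare all round.
- oval_core: Oblong black core standing upright, 64 mm tall, 0.13 kg: a round-ended base 65 x 41 mm and 12 mm high, its foot bevelled to 55 x 31 mm, and on it a round-ended stem 46 x 22 mm, with a bevelled nose in the top 6 mm. Origin: centre of the underside; x along its length, z up. Grip the stem across its 22 mm width. Seated, its top stands 76 mm above the bench.
- spare_core: Thick round black core standing upright, 64 mm tall: base 60 mm across, 12 mm high, stem 32 mm across. Too big for either pocket; it stays where it is. Origin: centre of the underside, z up.
- lam_roller: Laminating roller lying on the bench beyond the work, grooved aluminium roller with a wooden handle, 180 x 61 x 21 mm. Stays where it is. Origin: middle of its underside.
- ptfe_roll: Roll of white tape lying flat, 68 mm across, 19 mm high, to the left of the red-handled toggle clamp (which is fixed, 77 mm high, near x 0.46, y 0.28). Stays where it is. Origin: centre of its underside.
Mind the look-alikes: they are no part of the job. What is shaped like the round_core but orange is not meant.

How it is judged:
By the outcome, as a careful person would: the job done as asked, in the order asked, and still so for the second after the job is handed in, with the robot touching nothing.
It also fails if it takes over 104 s, if anything falls off the work surface, if the arm or the gripper's body presses on something with over 40 N, if the wrist force passes 120 N, or if a joint passes its speed limit or range.

## Working session

There is one attempt and no reset: what is moved stays moved. The work goes in short steps, Python scripts to look and compute and a tool call to move; the robot and the scene stay as the last step left them, time stands still between calls to the robot, and variables do not carry over. Pictures are saved under pics/ and viewed, at most 14 in all, crops included, and the job is handed in when it is done.

Besides the shell and the picture viewer there is one more tool, called after "Emit:" by a JSON object that holds its "api" and its "payload", one argument or row to a line. step_arm: Moves the arm, as the interface text tells. Its arguments: {"type":"object","properties":{"targets":{"type":"array"},"force":{"type":"number"}},"required":["targets"]}

```bash
ls; mkdir -p pics; python3 - <<'E'
from bench import ctrl
import numpy as np, cv2
s=ctrl.get_state(); print(s); print(ctrl.tcp_to_grasp)
for n in("top","side"):
    p,d=ctrl.get_image(n); cv2.imwrite(f"pics/{n}0.png",p[:,:,::-1]); np.savez(f"{n}0.npz",p=p,d=d)
    print(n,ctrl.camera_params(n))
print(ctrl.camera_params("wrist"))
E
```

```text
pics
{'time': 0.0, 'joint_positions': array([ 1.34312154,  0.32181496, -0.07007095,  1.45165413,  0.02258485,
        1.37077656, -0.05691879]), 'qd': array([-0.00054665,  0.00071914,  0.00139461,  0.0003503 ,  0.00094746,
        0.0013815 ,  0.0006542 ]), 'joint_torque': array([-9.18877267e-04, -4.91292500e+01, -4.04302133e-01, -3.12533355e+01,
       -6.39675278e-02,  4.34120209e-02,  1.57358295e-04]), 'position': array([ 0.15544728, -0.63058531,  0.22147708]), 'tool_rot': array([-3.11683920e+00, -3.78625220e-01,  4.86894673e-04]), 'ft_force': array([-0.41311743, -0.10041655,  0.17616074]), 'torque': array([-0.02814795, -0.00072232, -0.01549068]), 'grip_force': 0.0, 'grip_width': 0.9997550112785157}
-0.0187
top {'intrinsics': array([[393.85134332,   0.        , 313.69521615],
       [  0.        , 393.85134332, 202.39586647],
       [  0.        ,   0.        ,   1.        ]]), 'rvec': array([ 2.10537071, -2.12128745,  0.18940292]), 'tvec': array([0.11508105, 0.57028931, 0.90204237])}
side {'intrinsics': array([[448.43842898,   0.        , 312.79698823],
       [  0.        , 448.43842898, 206.87155928],
       [  0.        ,   0.        ,   1.        ]]), 'rvec': array([ 0.40861457, -2.59873686,  1.4534729 ]), 'tvec': array([0.58870182, 0.09995432, 0.97874279])}
{'intrinsics': array([[311.69513271,   0.        , 321.81377711],
       [  0.        , 311.69513271, 195.06136986],
       [  0.        ,   0.        ,   1.        ]]), 'hand_eye': array([[-1.29832514e-03, -9.64655311e-01, -2.63511755e-01,
         7.20775556e-02],
       [ 9.99999145e-01, -1.21136931e-03, -4.92464538e-04,
         5.85770243e-04],
       [ 1.55848480e-04, -2.63512169e-01,  9.64656059e-01,
        -1.61329433e-01],
       [ 0.00000000e+00,  0.00000000e+00,  0.00000000e+00,
         1.00000000e+00]])}
```

View pics/top0.png

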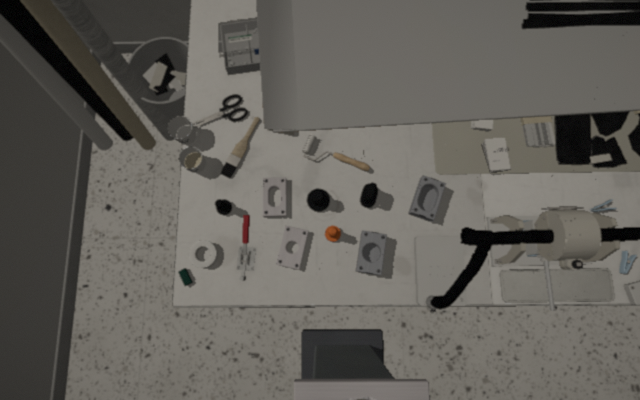

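View pics/side0.png

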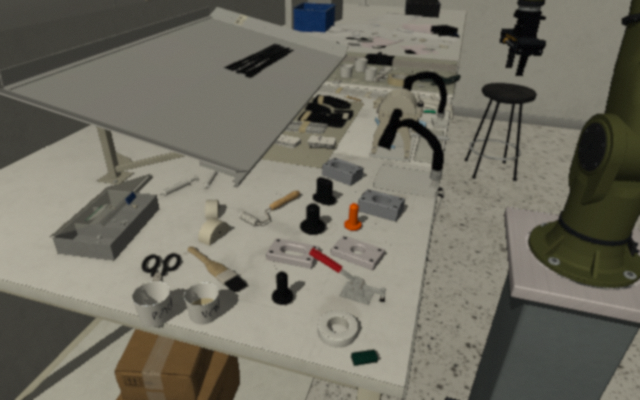

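The top view shows the black cores at (224,207), (318,200) and (370,195), and the orange decoy at (333,233). The covers are at (276,197) and (293,247), the blocks at (428,199) and (374,254). The toggle clamp is at (246,245). A grey panel overhangs the far side, so I'll enlarge both views to tell the cores apart and check the panel's height.

```bash
cat > h.py <<'E'
import numpy as np, cv2
from bench import ctrl
def cam(n):
    c=ctrl.camera_params(n); R=cv2.Rodrigues(c["rvec"])[0]; return c["intrinsics"],R,np.asarray(c["tvec"])
def ray(n,uv,z,pose=None):
    """cast pixels onto plane z (world)"""
    uv=np.atleast_2d(np.asarray(uv,float))
    if n=="wrist":
        c=ctrl.camera_params(n);K=c["intrinsics"];T=wristT(c,pose);Rw,o=T[:3,:3],T[:3,3]
    else:
        K,R,t=cam(n);Rw=R.T;o=-R.T@t
    d=(Rw@np.linalg.inv(K)@np.c_[uv,np.ones(len(uv))].T).T
    return o+d*((z-o[2])/d[:,2])[:,None]
def wristT(c,s):
    T=np.eye(4);T[:3,:3]=cv2.Rodrigues(np.asarray(s["tool_rot"]))[0];T[:3,3]=s["position"];return T@c["hand_eye"]
def cloud(n,d,pose=None):
    h,w=d.shape;u,v=np.meshgrid(np.arange(w),np.arange(h))
    if n=="wrist":
        c=ctrl.camera_params(n);K=c["intrinsics"];T=wristT(c,pose);Rw,o=T[:3,:3],T[:3,3]
    else:
        K,R,t=cam(n);Rw=R.T;o=-R.T@t
    P=np.stack([u,v,np.ones_like(u)],-1)@np.linalg.inv(K).T*d[...,None]
    X=P@Rw.T+o;X[d<=0]=np.nan;return X
E
python3 - <<'E'
from h import *
t=np.load("top0.npz");s=np.load("side0.npz")
X=cloud("top",t["d"]);
for n,(u,v) in dict(bench=(330,270),panel1=(300,100),panel2=(450,110),panel3=(270,125),panelL=(265,30),c1=(224,207),c2=(318,200),c3=(370,195),or_=(333,233),cov1=(266,197),cov2=(282,247),b1=(415,199),b2=(362,254),p1=(432,193),p2=(374,254),clamp=(246,230),lamp=(470,236),roll=(207,255)).items(): print(n,X[v,u].round(3))
a=cv2.resize(t["p"][150:290,180:470],None,fx=2.7,fy=2.7,interpolation=cv2.INTER_CUBIC)
cv2.imwrite("pics/tc.png",a[:,:,::-1])
b=cv2.resize(s["p"][140:320,230:430],None,fx=3.3,fy=3.3,interpolation=cv2.INTER_CUBIC)
cv2.imwrite("pics/sc.png",cv2.convertScaleAbs(b[:,:,::-1],alpha=1.6,beta=20))
E
```

```text
bench [ 0.41   0.072 -0.002]
panel1 [0.788 0.139 0.163]
panel2 [ 0.762 -0.201  0.156]
panel3 [0.722 0.204 0.179]
panelL [0.925 0.213 0.223]
c1 [0.564 0.333 0.041]
c2 [0.576 0.1   0.062]
c3 [ 0.587 -0.026  0.062]
or_ [0.495 0.065 0.063]
cov1 [0.595 0.233 0.012]
cov2 [0.467 0.191 0.016]
b1 [ 0.582 -0.141  0.033]
b2 [ 0.447 -0.005  0.032]
p1 [ 0.603 -0.192  0.007]
p2 [ 0.448 -0.037  0.011]
clamp [nan nan nan]
lamp [ 0.48  -0.238  0.114]
roll [ 0.449  0.382 -0.   ]
```

View pics/tc.png

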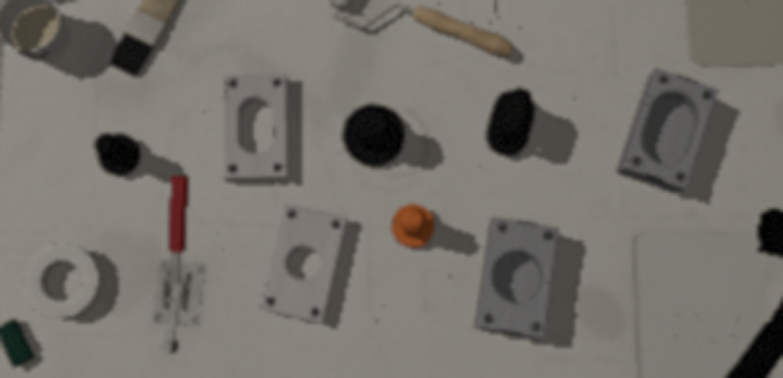

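View pics/sc.png

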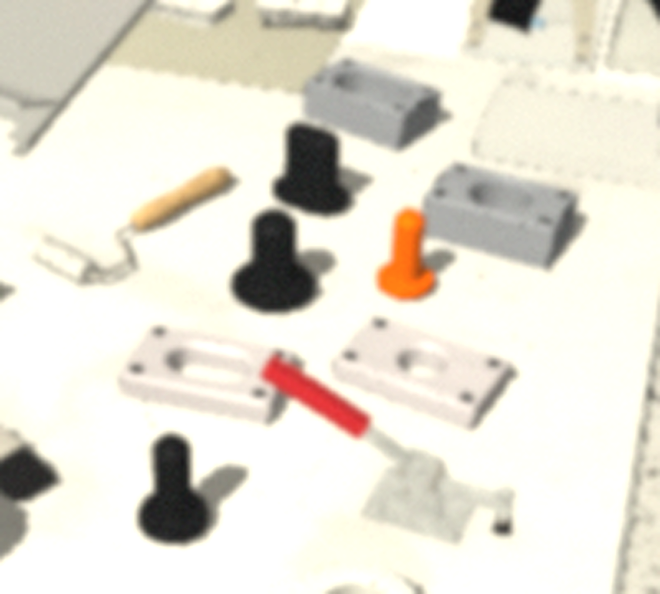

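Candidates, as top-view pixels:
- (224,207): thin black round stem with a base, so this is round_core.
- (318,200): thick round, so spare_core.
- (370,195): oblong, so oval_core.
- (333,233): orange, the decoy.

The crops confirm this. The block at (428,199) has the oblong pocket and the one at (374,254) the round pocket. The cover at (276,197) has the oblong hole and the one at (293,247) the round hole. Next I'll take the coarse metric poses.

```bash
python3 - <<'E'
from h import *
t=np.load("top0.npz");X=cloud("top",t["d"])
print("cam",ray("top",[[0,0]],0)*0, -cam("top")[1].T@cam("top")[2])
for n,(u,v,r,h) in dict(ovblock=(428,199,26,.036),rdblock=(374,254,26,.036),ovcov=(276,197,24,.018),rdcov=(293,247,26,.018),rdcore=(224,207,14,.064),ovcore=(370,195,16,.064),spare=(318,200,16,.064)).items():
    P=X[v-r:v+r,u-r:u+r].reshape(-1,3);P=P[np.isfinite(P[:,2])]
    Q=P[abs(P[:,2]-h)<.008]; (c,sz,a)=cv2.minAreaRect(Q[:,:2].astype(np.float32))
    print(n,len(Q),np.round(c,3),np.round(sz,3),round(a,1),"z",np.median(Q[:,2]).round(3))
# panel front edge
P=X.reshape(-1,3);P=P[np.isfinite(P).all(1)]
for y in(.2,.1,0,-.1,-.2):
    Q=P[(abs(P[:,1]-y)<.01)&(P[:,2]>.1)&(P[:,0]>.3)]; i=Q[:,0].argsort()[:3]; print(y,Q[i].round(3).tolist(),Q[Q[:,2].argmin()].round(3))
E
```

```text
cam [[0. 0. 0.]] [0.38705728 0.0975873  0.99640221]
ovblock 566 [ 0.586 -0.173] [0.061 0.101] 69.0 z 0.035
rdblock 759 [ 0.451 -0.028] [0.06 0.1 ] 80.0 z 0.035
ovcov 693 [0.596 0.212] [0.1   0.059] 1.3 z 0.017
rdcov 869 [0.467 0.167] [0.061 0.1  ] 76.7 z 0.017
rdcore 65 [0.571 0.341] [0.02 0.02] 3.1 z 0.062
ovcore 144 [ 0.597 -0.028] [0.022 0.045] 74.8 z 0.062
spare 131 [0.586 0.1  ] [0.03 0.03] 84.3 z 0.062
0.2 [[0.714, 0.202, 0.181], [0.714, 0.204, 0.18], [0.714, 0.206, 0.18]] [0.72  0.193 0.141]
0.1 [[0.722, 0.105, 0.151], [0.723, 0.103, 0.15], [0.723, 0.108, 0.15]] [0.725 0.106 0.139]
0 [[0.727, 0.008, 0.148], [0.728, 0.006, 0.151], [0.729, 0.009, 0.145]] [ 0.73  -0.007  0.14 ]
-0.1 [[0.733, -0.097, 0.148], [0.733, -0.09, 0.148], [0.733, -0.103, 0.153]] [ 0.735 -0.107  0.143]
-0.2 [[0.347, -0.192, 0.136], [0.353, -0.193, 0.147], [0.356, -0.194, 0.151]] [ 0.347 -0.192  0.136]
```

Emit:
{"api": "step_arm", "payload": {
  "targets": [
    [2, 3, 3, 0, 0, 0, 1],
    [2, 4, 2, 0, 0, 0, 1],
    [2, 4, 1, 0, 0, 0, 1],
    [2, 4, 1, 0, 0, 0, 1],
    [2, 4, 1, 0, 0, 0, 1]
  ]
}}

```text
time: 0.52
position: [0.2455, -0.4594, 0.2936]
tool_rot: [-3.118, -0.378, 0.0]
ft_force: [1.6, 0.4, -0.2]
grip_width: 1.0
grip_force: 0.0
```

```bash
python3 - <<'E'
from h import *
t=np.load("top0.npz");X=cloud("top",t["d"]);P=X.reshape(-1,3);P=P[np.isfinite(P).all(1)]
print("rows y, cols x .30-.70, max z cm; each 4cm")
for y in np.arange(-.12,-.56,-.04):
    print(round(y,2),[int(100*max(P[(abs(P[:,1]-y)<.02)&(abs(P[:,0]-x)<.02)][:,2],default=-1)) for x in np.arange(.30,.70,.04)])
E
```

```text
rows y, cols x .30-.70, max z cm; each 4cm
-0.12 [-100, 1, 1, 1, 1, 1, 4, 3, 0, 0]
-0.16 [5, 15, 15, 2, 2, 2, 3, 3, 3, 3]
-0.2 [0, 15, 17, 17, 2, 2, 3, 4, 3, 0]
-0.24 [-100, 2, 17, 17, 16, 13, 0, 0, 0, 0]
-0.28 [-100, 0, 0, 0, 15, 13, 0, 0, 0, 0]
-0.32 [-100, 0, 0, 10, 13, 13, 10, 0, 0, 2]
-0.36 [-100, 1, 1, 11, 13, 13, 11, 0, 0, 2]
-0.4 [-100, 0, 0, 15, 17, 17, 15, 0, 0, 2]
-0.44 [5, 5, 5, 15, 17, 17, 16, 0, 0, 0]
-0.48 [-100, 1, 0, 15, 17, 17, 16, 0, 0, 0]
-0.52 [-100, 1, 0, 0, 13, 13, -100, 0, 0, 1]
-0.56 [-100, 1, 0, 10, 13, 13, 11, 0, 0, 1]
```

```bash
python3 - <<'E'
from h import *
t=np.load("top0.npz");X=cloud("top",t["d"]);P=X.reshape(-1,3);P=P[np.isfinite(P).all(1)]
Q=P[(P[:,2]>.07)&(P[:,2]<.25)&(P[:,0]>.3)&(P[:,0]<.7)&(P[:,1]<-.1)]
a=np.radians(-21);ex=np.array([np.cos(a),np.sin(a)]);ey=np.array([-ex[1],ex[0]])
for nm,c in(("ovblock",(.586,-.173)),("rdblock",(.451,-.028))):
    if nm[0]=="r": a=np.radians(-10);ex=np.array([np.cos(a),np.sin(a)]);ey=np.array([-ex[1],ex[0]])
    d=Q[:,:2]-c;u,v=d@ex,d@ey
    gap=np.hypot(np.maximum(abs(u)-.0375,0),np.maximum(abs(v)-.095,0))
    for i in gap.argsort()[:200:40]: print(nm,Q[i].round(3),u[i].round(3),v[i].round(3),gap[i].round(3))
E
```

```text
ovblock [ 0.503 -0.243  0.095] -0.053 -0.095 0.015
ovblock [ 0.497 -0.232  0.091] -0.062 -0.087 0.025
ovblock [ 0.49  -0.235  0.107] -0.067 -0.093 0.03
ovblock [ 0.485 -0.253  0.133] -0.066 -0.111 0.033
ovblock [ 0.482 -0.241  0.121] -0.073 -0.1 0.036
rdblock [ 0.346 -0.155  0.073] -0.081 -0.143 0.065
rdblock [ 0.376 -0.179  0.156] -0.047 -0.162 0.068
rdblock [ 0.372 -0.179  0.155] -0.052 -0.162 0.069
rdblock [ 0.378 -0.182  0.159] -0.045 -0.165 0.07
rdblock [ 0.382 -0.185  0.157] -0.04 -0.167 0.072
```

Emit:
{"api": "step_arm", "payload": {
  "targets": [
    [2.5, 3, 1, 0, 0, 0, 1],
    [2.5, 3, 1, 0, 0, 0, 1],
    [2.5, 3, 1, 0, 0, 0, 1],
    [2.5, 3, 1, 0, 0, 0, 1],
    [2.5, 3, 1, 0, 0, 0, 1]
  ]
}}

```text
time: 0.93
position: [0.3706, -0.3095, 0.3438]
tool_rot: [3.118, 0.379, -0.001]
ft_force: [0.8, -0.1, -0.3]
grip_width: 1.001
grip_force: 0.0
```

Emit:
{"api": "step_arm", "payload": {
  "targets": [
    [2.5, 3.3, 0, 0, 0, 0, 1],
    [2.5, 3.3, 0, 0, 0, 0, 1],
    [2, 3.5, 0, 0, 0, 0, 1],
    [2, 3.5, 0, 0, 0, 0, 1],
    [0, 3, 0, 0, 0, 0, 1]
  ]
}}

```text
time: 1.35
position: [0.4623, -0.1415, 0.3428]
tool_rot: [-3.116, -0.385, -0.002]
ft_force: [-0.1, -0.1, 0.2]
grip_width: 1.0
grip_force: 0.0
```

Emit:
{"api": "step_arm", "payload": {
  "targets": [
    [0.5, 4, 0, 0, 0, -2, 1],
    [0.5, 4, 0, 0, 0, -2, 1],
    [0.5, 4, 0, 0, 0, -2, 1],
    [0.5, 4, 0, 0, 0, -2, 1],
    [0.5, 4, 0, 0, 0, -2, 1]
  ]
}}

```text
time: 1.77
position: [0.4845, 0.0566, 0.3434]
tool_rot: [3.139, 0.102, 0.0]
ft_force: [0.9, -0.8, -0.2]
grip_width: 0.998
grip_force: 0.0
```

Emit:
{"api": "step_arm", "payload": {
  "targets": [
    [0, 2, 0, 0, 0, -1, 1],
    [0, 1, 0, 0, 0, -1, 1],
    [0, 0, 0, 0, 0, 0, 1],
    [0, 0, 0, 0, 0, 0, 1],
    [0, 0, 0, 0, 0, 0, 1]
  ]
}}

```text
time: 2.18
position: [0.485, 0.083, 0.3432]
tool_rot: [3.141, 0.048, -0.001]
ft_force: [-0.1, -0.8, -0.5]
grip_width: 0.995
grip_force: 0.0
```

```bash
cat > look.py <<'E'
from h import *
import sys
tag=sys.argv[1]; s=ctrl.get_state(); p,d=ctrl.get_image("wrist")
cv2.imwrite(f"pics/{tag}.png",p[:,:,::-1]); np.savez(tag+".npz",p=p,d=d,position=s["position"],tool_rot=s["tool_rot"])
R=cv2.Rodrigues(s["tool_rot"])[0]
print("t",round(s["time"],2),"pos",s["position"].round(4),"yaw x",np.degrees(np.arctan2(R[1,0],R[0,0])).round(2),"zaxis",R[:,2].round(3),"F",s["ft_force"].round(1),"grip",round(s["grip_width"]*87,1),round(s["grip_force"],1))
X=cloud("wrist",d,s).reshape(-1,3);X=X[np.isfinite(X).all(1)]
for n,(x,y,r,h) in dict(ovblock=(.586,-.173,.075,.036),rdblock=(.451,-.028,.075,.036),ovcov=(.596,.212,.065,.018),rdcov=(.467,.167,.065,.018),rdcore=(.571,.341,.03,.064),ovcore=(.597,-.028,.04,.064),spare=(.586,.1,.04,.064)).items():
    Q=X[(np.hypot(X[:,0]-x,X[:,1]-y)<r)&(abs(X[:,2]-h)<.006)]
    if len(Q)<30: continue
    c,sz,a=cv2.minAreaRect(Q[:,:2].astype(np.float32)); print(n,len(Q),np.round(c,4),np.round(sz,4),round(a,1),"z",np.median(Q[:,2]).round(4))
Q=X[(abs(X[:,0]-.45)<.1)&(abs(X[:,1]-.07)<.2)&(abs(X[:,2])<.01)];print("bench z",np.median(Q[:,2]).round(4))
E
python3 look.py w1
```

```text
t 2.18 pos [0.485  0.083  0.3432] yaw x 1.76 zaxis [-0.001 -0.001 -1.   ] F [-0.1 -0.8 -0.5] grip 86.6 0.0
ovblock 1844 [ 0.5854 -0.1759] [0.0614 0.1011] 68.6 z 0.035
rdblock 1833 [ 0.45   -0.0309] [0.0609 0.1009] 80.1 z 0.0352
ovcov 2307 [0.5954 0.2097] [0.1    0.0607] 0.8 z 0.0173
rdcov 2107 [0.4655 0.164 ] [0.0601 0.1007] 76.6 z 0.0173
rdcore 195 [0.5699 0.3384] [0.0193 0.0203] 74.2 z 0.0616
ovcore 476 [ 0.5969 -0.0312] [0.0217 0.0448] 74.7 z 0.0625
spare 420 [0.5865 0.0978] [0.0307 0.0299] 44.3 z 0.0626
bench z -0.0006
```

View pics/w1.png

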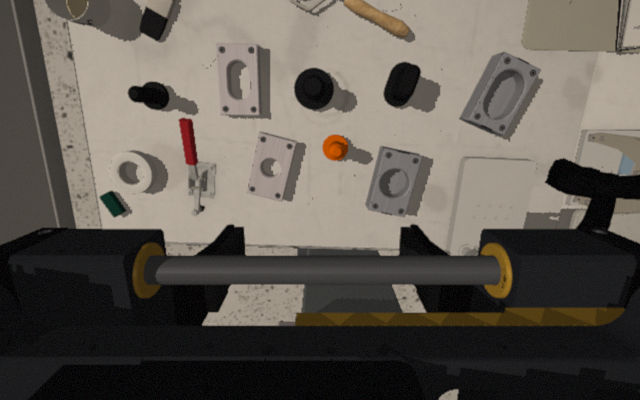

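The wrist view agrees with the top view to within 3 mm. It shows round_core at about (150,95), the blocks at (395,180) and (503,93), and the covers at (240,80) and (273,165). I'll take the round core first.

Emit:
{"api": "step_arm", "payload": {
  "targets": [
    [1.1, 3.2, -1, 0, 0, 0, 0.5],
    [1.1, 3.2, -1, 0, 0, 0, 0.5],
    [1.1, 3.2, -1, 0, 0, 0, 0.5],
    [1.1, 3.2, -1, 0, 0, 0, 0.5],
    [1.1, 3.2, -1, 0, 0, 0, 0.5]
  ]
}}

```text
time: 2.65
position: [0.5414, 0.2439, 0.2926]
tool_rot: [3.14, 0.045, -0.0]
ft_force: [0.2, 0.1, 0.6]
grip_width: 0.706
grip_force: 0.0
```

Emit:
{"api": "step_arm", "payload": {
  "targets": [
    [1.1, 3.2, -2, 0, 0, 0, 0.5],
    [1.1, 3.2, -3, 0, 0, 0, 0.5],
    [0.9, 3.2, -3, 0, 0, 0, 0.5],
    [0, 0, -2, 0, 0, 0, 0.5],
    [0, 0, 0, 0, 0, 0, 0.5]
  ]
}}

```text
time: 3.07
position: [0.5673, 0.3348, 0.1915]
tool_rot: [3.137, 0.054, -0.015]
ft_force: [0.0, -1.2, 0.2]
grip_width: 0.498
grip_force: 0.0
```

```bash
python3 look.py w2
```

```text
t 3.07 pos [0.5673 0.3348 0.1915] yaw x 1.96 zaxis [-0.009 -0.004 -1.   ] F [ 0.  -1.2  0.2] grip 43.4 0.0
ovcov 4059 [0.5951 0.21  ] [0.1003 0.0607] 0.6 z 0.0172
rdcov 200 [0.5163 0.1636] [0.0108 0.0428] 2.1 z 0.0168
rdcore 350 [0.5706 0.3397] [0.0206 0.0205] 18.2 z 0.0619
spare 776 [0.587  0.1008] [0.0278 0.0314] 82.4 z 0.0627
bench z -0.0007
```

Emit:
{"api": "step_arm", "payload": {
  "targets": [
    [0.1, 0.1, -3, 0, 0, 0, 0.5],
    [0, 0, -3.5, 0, 0, 0, 0.5],
    [0, 0, -3, 0, 0, 0, 0.5],
    [0, 0, -1.5, 0, 0, 0, 0.5],
    [0, 0, 0, 0, 0, 0, 0.5]
  ]
}}

```text
time: 3.53
position: [0.5705, 0.3333, 0.0857]
tool_rot: [3.138, 0.046, -0.005]
ft_force: [0.2, -0.6, -0.7]
grip_width: 0.501
grip_force: 0.0
```

Emit:
{"api": "step_arm", "payload": {
  "targets": [
    [0, 0.6, -0.5, 0, 0, 0, 0.5],
    [0, 0, -2, 0, 0, 0, 0.5],
    [0, 0, -2, 0, 0, 0, 0.5],
    [0, 0, -1, 0, 0, 0, 0.5],
    [0, 0, 0, 0, 0, 0, 0.5]
  ]
}}

```text
time: 3.95
position: [0.5704, 0.3426, 0.0326]
tool_rot: [3.14, 0.05, -0.001]
ft_force: [-0.4, -0.6, -0.1]
grip_width: 0.5
grip_force: 0.0
```

Emit:
{"api": "step_arm", "payload": {
  "force": 20,
  "targets": [
    [0, 0, 0, 0, 0, 0, 0.1],
    [0, 0, 0, 0, 0, 0, 0.1],
    [0, 0, 0, 0, 0, 0, 0.1],
    [0, 0, 0, 0, 0, 0, 0.1],
    [0, 0, 0, 0, 0, 0, 0.1]
  ]
}}

```text
time: 4.37
position: [0.5712, 0.3431, 0.0342]
tool_rot: [-3.141, -0.05, -0.003]
ft_force: [0.0, -0.4, 2.8]
grip_width: 0.251
grip_force: 20.0
```

Emit:
{"api": "step_arm", "payload": {
  "targets": [
    [0, 0, 1, 0, 0, 0, 0.1],
    [0, 0, 3, 0, 0, 0, 0.1],
    [0, 0, 3, 0, 0, 0, 0.1],
    [0, -1, 3, 0, 0, 0, 0.1],
    [-1, -3, 1, 0, 0, -1, 0.1]
  ]
}}

```text
time: 4.78
position: [0.5616, 0.3094, 0.1489]
tool_rot: [-3.133, -0.032, -0.01]
ft_force: [0.5, -0.3, 0.6]
grip_width: 0.255
grip_force: 20.0
```

Emit:
{"api": "step_arm", "payload": {
  "targets": [
    [-1, -3, 0, 0, 0, -1, 0.1],
    [-1, -3, 0, 0, 0, -1, 0.1],
    [-1, -3, 0, 0, 0, -1, 0.1],
    [-1, -3, 0, 0, 0, -1, 0.1],
    [-1, -3, 0, 0, 0, -1, 0.1]
  ]
}}

```text
time: 5.2
position: [0.5097, 0.1518, 0.1434]
tool_rot: [3.139, -0.114, 0.0]
ft_force: [0.5, -1.0, -0.8]
grip_width: 0.25
grip_force: 20.0
```

Emit:
{"api": "step_arm", "payload": {
  "targets": [
    [-1, -3, 0, 0, 0, -1, 0.1],
    [-1, -3, 0, 0, 0, -1, 0.1],
    [-1, -3, 0, 0, 0, -1, 0.1],
    [-1, -3, 0, 0, 0, -1, 0.1],
    [-1, -3, 0, 0, 0, -1, 0.1]
  ]
}}

```text
time: 5.62
position: [0.4598, 0.002, 0.1436]
tool_rot: [3.131, -0.251, 0.002]
ft_force: [0.7, 0.5, -0.9]
grip_width: 0.249
grip_force: 20.0
```

Emit:
{"api": "step_arm", "payload": {
  "targets": [
    [-1, -2, 0, 0, 0, -1, 0.1],
    [0, -1, 0, 0, 0, 0, 0.1],
    [0, 0, 0, 0, 0, 0, 0.1],
    [0, 0, 0, 0, 0, 0, 0.1],
    [0, 0, 0, 0, 0, 0, 0.1]
  ]
}}

```text
time: 6.03
position: [0.4512, -0.0251, 0.1433]
tool_rot: [-3.129, 0.273, -0.001]
ft_force: [-0.5, -0.0, -1.2]
grip_width: 0.256
grip_force: 20.0
```

```bash
python3 look.py w3
```

```text
t 6.03 pos [ 0.4512 -0.0251  0.1433] yaw x -9.98 zaxis [ 0.001  0.001 -1.   ] F [-0.5 -0.  -1.2] grip 22.3 20.0
ovblock 2926 [ 0.5623 -0.1671] [0.0612 0.051 ] 69.5 z 0.0351
rdblock 3271 [ 0.4565 -0.032 ] [0.0601 0.0875] 79.9 z 0.0352
ovcov 5845 [0.5959 0.2091] [0.1004 0.0631] 0.5 z 0.0171
rdcov 5560 [0.4661 0.1635] [0.0614 0.1006] 76.8 z 0.0172
ovcore 987 [ 0.587  -0.0296] [0.0217 0.0246] 77.9 z 0.0624
spare 1495 [0.5871 0.097 ] [0.0306 0.0303] 70.2 z 0.0627
bench z -0.0007
```

View pics/w3.png

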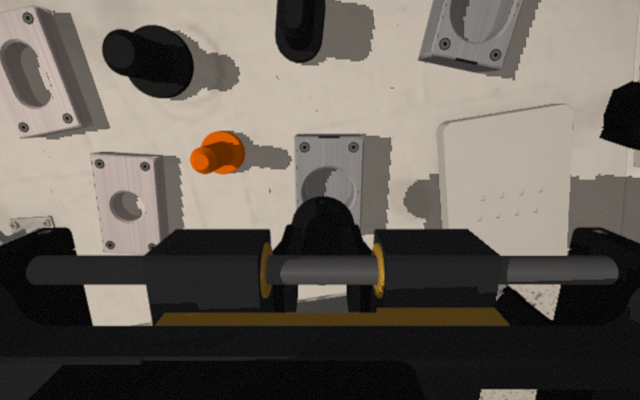

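```bash
cat > fit.py <<'E'
from h import *
import sys
def load(tag):
    z=np.load(tag+".npz"); s=dict(position=z["position"],tool_rot=z["tool_rot"]); X=cloud("wrist",z["d"],s)
    return z["p"],X,s
def local(X,c,deg):
    a=np.radians(deg);P=X.reshape(-1,3);P=P[np.isfinite(P).all(1)].copy()
    d=P[:,:2]-c;P[:,0]=d@[np.cos(a),np.sin(a)];P[:,1]=d@[-np.sin(a),np.cos(a)];return P
E
python3 - <<'E'
from fit import *
p,X,s=load("w3");c=s["position"][:2];P=local(X,c,-10)
B=P[(abs(P[:,2]-.036)<.005)&(abs(P[:,0])<.07)&(abs(P[:,1])<.05)]
print("block x",np.percentile(B[:,0],[0.2,99.8]).round(4),"y",np.percentile(B[:,1],[.3,99.7]).round(4))
C=P[(P[:,2]>.10)&(P[:,2]<.135)&(np.hypot(P[:,0],P[:,1])<.035)]
for lo in np.arange(.10,.135,.004):
    q=C[(C[:,2]>=lo)&(C[:,2]<lo+.004)]
    if len(q)>10: print(lo.round(3),len(q),"x",q[:,0].max().round(4),"y",np.percentile(q[:,1],[1,99]).round(4))
E
```

```text
block x [-0.0325  0.0501] y [-0.0358  0.0241]
0.112 47 x 0.0195 y [-0.0198  0.018 ]
0.116 293 x 0.0196 y [-0.0193  0.018 ]
0.12 953 x 0.0195 y [-0.0186  0.0177]
0.124 66 x 0.0104 y [-0.0105  0.0096]
0.128 82 x 0.0104 y [-0.0108  0.0099]
0.132 60 x 0.0102 y [-0.0107  0.0098]
```

Emit:
{"api": "step_arm", "payload": {
  "targets": [
    [-0.05, -0.53, 0, 0, 0, 0, 0.1],
    [0, 0, -2, 0, 0, 0, 0.1],
    [0, 0, -2, 0, 0, 0, 0.1],
    [0, 0, -1.3, 0, 0, 0, 0.1],
    [0, 0, 0, 0, 0, 0, 0.1]
  ]
}}

```text
time: 6.5
position: [0.4479, -0.0314, 0.0875]
tool_rot: [-3.128, 0.275, 0.008]
ft_force: [-0.6, 0.3, -1.2]
grip_width: 0.252
grip_force: 20.0
```

```bash
python3 look.py w4 | head -3;  python3 - <<'E'
from fit import *
p,X,s=load("w4");c=s["position"][:2];P=local(X,c,-10)
B=P[(abs(P[:,2]-.036)<.005)&(abs(P[:,0])<.07)&(abs(P[:,1])<.05)]
print("block x",np.percentile(B[:,0],[0.2,99.8]).round(4),"y",np.percentile(B[:,1],[.3,99.7]).round(4))
z0=s["position"][2]-.0342
C=P[(P[:,2]>z0+.002)&(P[:,2]<z0+.014)&(np.hypot(P[:,0],P[:,1])<.035)]
print("core x",C[:,0].max().round(4),"y",np.percentile(C[:,1],[1,99]).round(4))
E
```

```text
t 6.5 pos [ 0.4479 -0.0314  0.0875] yaw x -10.04 zaxis [-0.005  0.002 -1.   ] F [-0.6  0.3 -1.2] grip 22.0 20.0
ovblock 3809 [ 0.5527 -0.1636] [0.0614 0.0304] 69.6 z 0.0351
rdblock 4868 [ 0.4635 -0.0333] [0.0602 0.0747] 80.0 z 0.0352
block x [-0.0168  0.0529] y [-0.029   0.0308]
core x 0.0194 y [-0.0192  0.0178]
```

Emit:
{"api": "step_arm", "payload": {
  "targets": [
    [0, 0, 0, 0, 0, 0, 0.1],
    [0, 0, 0, 0, 0, 0, 0.1],
    [0, 0, 0, 0, 0, 0, 0.1],
    [0, 0, 0, 0, 0, 0, 0.1],
    [0, 0, 0, 0, 0, 0, 0.1]
  ]
}}

```text
time: 6.97
position: [0.4504, -0.0325, 0.0905]
tool_rot: [3.129, -0.278, 0.002]
ft_force: [-0.2, 0.2, -0.3]
grip_width: 0.252
grip_force: 20.0
```

```bash
cat > chk.py <<'E'
from fit import *
import sys
tag,yaw,z0,hb=sys.argv[1],*map(float,sys.argv[2:5])
p,X,s=load(tag);c=s["position"][:2];P=local(X,c,yaw)
B=P[(abs(P[:,2]-hb)<.005)&(abs(P[:,0])<.07)&(abs(P[:,1])<.05)]
print("block x",np.percentile(B[:,0],[0.2,99.8]).round(4),"y",np.percentile(B[:,1],[.3,99.7]).round(4))
b=s["position"][2]-z0
C=P[(P[:,2]>b+.002)&(P[:,2]<b+.014)&(np.hypot(P[:,0],P[:,1])<.045)]
print("core x",C[:,0].max().round(4),"y",np.percentile(C[:,1],[1,99]).round(4))
E
python3 look.py w5 | head -1; python3 chk.py w5 -10 .0342 .036
```

```text
t 6.97 pos [ 0.4504 -0.0325  0.0905] yaw x -10.15 zaxis [ 0.001 -0.001 -1.   ] F [-0.2  0.2 -0.3] grip 21.9 20.0
block x [-0.0177  0.0503] y [-0.0283  0.0315]
core x 0.0198 y [-0.0193  0.0177]
```

Emit:
{"api": "step_arm", "payload": {
  "targets": [
    [0.08, 0.22, 0, 0, 0, 0, 0.1],
    [0, 0, -1, 0, 0, 0, 0.1],
    [0, 0, -1, 0, 0, 0, 0.1],
    [0, 0, 0, 0, 0, 0, 0.1],
    [0, 0, 0, 0, 0, 0, 0.1]
  ]
}}

```text
time: 7.43
position: [0.4497, -0.0299, 0.0688]
tool_rot: [-3.129, 0.277, 0.004]
ft_force: [-0.0, 0.8, 0.3]
grip_width: 0.257
grip_force: 20.0
```

Emit:
{"api": "step_arm", "payload": {
  "targets": [
    [0, 0, 0, 0, 0, 0, 0.1],
    [0, 0, 0, 0, 0, 0, 0.1],
    [0, 0, 0, 0, 0, 0, 0.1],
    [0, 0, 0, 0, 0, 0, 0.1],
    [0, 0, 0, 0, 0, 0, 0.1]
  ]
}}

```text
time: 7.85
position: [0.451, -0.0303, 0.0702]
tool_rot: [3.129, -0.278, 0.001]
ft_force: [0.2, -0.3, -1.2]
grip_width: 0.254
grip_force: 20.0
```

```bash
python3 look.py w6 | head -1; python3 chk.py w6 -10 .0342 .036
```

```text
t 7.85 pos [ 0.451  -0.0303  0.0702] yaw x -10.15 zaxis [ 0. -0. -1.] F [ 0.2 -0.3 -1.2] grip 22.1 20.0
block x [-0.0504  0.0499] y [-0.0307  0.0291]
core x 0.0197 y [-0.0193  0.0177]
```

Emit:
{"api": "step_arm", "payload": {
  "targets": [
    [0.03, 0, -1, 0, 0, 0, 0.1],
    [0, 0, -0.8, 0, 0, 0, 0.1],
    [0, 0, -0.4, 0, 0, 0, 0.1],
    [0, 0, -0.1, 0, 0, 0, 0.1],
    [0, 0, 0, 0, 0, 0, 0.1]
  ]
}}

```text
time: 8.32
position: [0.4506, -0.03, 0.0464]
tool_rot: [-3.129, 0.277, 0.002]
ft_force: [-0.1, -0.5, -0.5]
grip_width: 0.25
grip_force: 20.0
```

Emit:
{"api": "step_arm", "payload": {
  "targets": [
    [0, 0, -0.05, 0, 0, 0, 0.1],
    [0, 0, 0, 0, 0, 0, 0.1],
    [0, 0, 0, 0, 0, 0, 0.1],
    [0, 0, 0, 0, 0, 0, 0.1],
    [0, 0, 0, 0, 0, 0, 0.1]
  ]
}}

```text
time: 8.73
position: [0.4511, -0.0302, 0.0466]
tool_rot: [3.129, -0.278, 0.0]
ft_force: [0.6, -0.1, -0.6]
grip_width: 0.252
grip_force: 20.0
```

Emit:
{"api": "step_arm", "payload": {
  "targets": [
    [0, 0, 0, 0, 0, 0, 0.5],
    [0, 0, 0, 0, 0, 0, 0.5],
    [0, 0, 0, 0, 0, 0, 0.5],
    [0, 0, 1, 0, 0, 0, 0.5],
    [0, 0, 2, 0, 0, 0, 0.5]
  ]
}}

```text
time: 9.15
position: [0.4492, -0.0298, 0.0755]
tool_rot: [-3.128, 0.277, 0.007]
ft_force: [0.8, 0.1, 0.6]
grip_width: 0.482
grip_force: 0.0
```

Emit:
{"api": "step_arm", "payload": {
  "targets": [
    [0, 0, 3, 0, 0, 0, 0.5],
    [1, 0, 3, 0, 0, 0, 0.5],
    [3, 0, 2, 0, 0, -1, 0.6],
    [3, 0, 0, 0, 0, -1, 0.6],
    [3, 0, 0, 0, 0, -1, 0.6]
  ]
}}

```text
time: 9.57
position: [0.5537, -0.0312, 0.1595]
tool_rot: [3.118, -0.363, 0.008]
ft_force: [0.6, 0.8, 0.5]
grip_width: 0.582
grip_force: 0.0
```

Emit:
{"api": "step_arm", "payload": {
  "targets": [
    [3, 0, 0, 0, 0, -1, 0.6],
    [1.5, 0, 0, 0, 0, -1, 0.6],
    [0, 0, 0, 0, 0, 0, 0.6],
    [0, 0, 0, 0, 0, 0, 0.6],
    [0, 0, 0, 0, 0, 0, 0.6]
  ]
}}

```text
time: 9.98
position: [0.5951, -0.0299, 0.1567]
tool_rot: [3.114, -0.413, -0.001]
ft_force: [0.3, -0.6, -0.8]
grip_width: 0.599
grip_force: 0.0
```

```bash
python3 look.py w7; python3 - <<'E'
from fit import *
p,X,s=load("w7")
b=X.reshape(-1,3);q=b[(np.hypot(b[:,0]-.451,b[:,1]+.03)<.02)&(b[:,2]>.055)];print("rd core top",len(q), np.percentile(q[:,2],98).round(4) if len(q) else "", q[:,:2].mean(0).round(4))
t,d=ctrl.get_image("top");cv2.imwrite("pics/t7.png",t[:,:,::-1]);Y=cloud("top",d).reshape(-1,3)
q=Y[(np.hypot(Y[:,0]-.451,Y[:,1]+.028)<.02)&(Y[:,2]>.055)];print("top: core",len(q),q.mean(0).round(4),q[:,2].max())
E
```

```text
t 9.98 pos [ 0.5951 -0.0299  0.1567] yaw x -15.1 zaxis [-0.001 -0.    -1.   ] F [ 0.3 -0.6 -0.8] grip 52.2 0.0
ovblock 4294 [ 0.5857 -0.1759] [0.061  0.1008] 69.0 z 0.0351
rdblock 1085 [ 0.4733 -0.0331] [0.0577 0.0364] 77.7 z 0.0353
ovcov 2205 [0.6175 0.2099] [0.0569 0.0617] 1.1 z 0.0172
ovcore 1069 [ 0.5974 -0.0315] [0.0216 0.0448] 74.2 z 0.0626
spare 63 [0.6006 0.0943] [0.0213 0.0038] 74.8 z 0.0596
bench z -0.0007
rd core top 0  [nan nan]
top: core 1614 [ 0.4507 -0.0282  0.5738] 0.6180127077305726<stdin>:3: RuntimeWarning: Mean of empty slice.
  ret = um.true_divide(
```

Emit:
{"api": "step_arm", "payload": {
  "targets": [
    [0.27, -0.09, -1, 0, 0, -0.4, 0.6],
    [0, 0, -3, 0, 0, 0, 0.6],
    [0, 0, -3, 0, 0, 0, 0.6],
    [0, 0, -2, 0, 0, 0, 0.6],
    [0, 0, 0, 0, 0, 0, 0.6]
  ]
}}

```text
time: 10.5
position: [0.5945, -0.0318, 0.0615]
tool_rot: [3.112, -0.425, -0.014]
ft_force: [-0.4, -0.4, -0.2]
grip_width: 0.602
grip_force: 0.0
```

Emit:
{"api": "step_arm", "payload": {
  "targets": [
    [0, 0, -1.4, 0, 0, 0, 0.6],
    [0, 0, -1.2, 0, 0, 0, 0.6],
    [0, 0, -0.6, 0, 0, 0, 0.6],
    [0, 0, 0, 0, 0, 0, 0.6],
    [0, 0, 0, 0, 0, 0, 0.6]
  ]
}}

```text
time: 10.92
position: [0.599, -0.0311, 0.0347]
tool_rot: [3.113, -0.425, 0.0]
ft_force: [-0.9, 0.3, 1.1]
grip_width: 0.601
grip_force: 0.0
```

Emit:
{"api": "step_arm", "payload": {
  "force": 25,
  "targets": [
    [0, 0, 0, 0, 0, 0, 0.1],
    [0, 0, 0, 0, 0, 0, 0.1],
    [0, 0, 0, 0, 0, 0, 0.1],
    [0, 0, 0, 0, 0, 0, 0.1],
    [0, 0, 0, 0, 0, 0, 0.1]
  ]
}}

```text
time: 11.33
position: [0.5989, -0.0311, 0.0348]
tool_rot: [3.113, -0.425, 0.001]
ft_force: [0.3, -0.9, 0.6]
grip_width: 0.303
grip_force: 0.0
```

Emit:
{"api": "step_arm", "payload": {
  "targets": [
    [0, 0, 0, 0, 0, 0, 0.1],
    [0, 0, 0, 0, 0, 0, 0.1],
    [0, 0, 2, 0, 0, 0, 0.1],
    [0, 0, 3, 0, 0, 0, 0.1],
    [0, 0, 3, 0, 0, 0, 0.1]
  ]
}}

```text
time: 11.75
position: [0.5974, -0.031, 0.1141]
tool_rot: [-3.112, 0.424, 0.005]
ft_force: [1.0, 0.2, -1.1]
grip_width: 0.261
grip_force: 25.0
```

Emit:
{"api": "step_arm", "payload": {
  "targets": [
    [-0.2, -2.4, 0, 0, 0, -1, 0.1],
    [-0.2, -3, 0, 0, 0, -1, 0.1],
    [-0.3, -3, 0, 0, 0, -1, 0.1],
    [-0.3, -3, 0, 0, 0, -1, 0.1],
    [-0.3, -3, 0, 0, 0, -1.5, 0.1]
  ]
}}

```text
time: 12.17
position: [0.5852, -0.1764, 0.1142]
tool_rot: [3.088, -0.575, -0.001]
ft_force: [-0.6, -1.5, -1.7]
grip_width: 0.258
grip_force: 25.0
```

Emit:
{"api": "step_arm", "payload": {
  "targets": [
    [0, 0, 0, 0, 0, 0, 0.1],
    [0, 0, 0, 0, 0, 0, 0.1],
    [0, 0, 0, 0, 0, 0, 0.1],
    [0, 0, 0, 0, 0, 0, 0.1],
    [0, 0, 0, 0, 0, 0, 0.1]
  ]
}}

```text
time: 12.58
position: [0.586, -0.1731, 0.1145]
tool_rot: [-3.089, 0.569, 0.0]
ft_force: [0.1, 1.0, -1.4]
grip_width: 0.257
grip_force: 25.0
```

```bash
python3 look.py w8|head -3; python3 chk.py w8 -21.2 .0348 .036; python3 - <<'E'
from fit import *
p,X,s=load("w8")
P=X.reshape(-1,3);Q=P[(abs(P[:,2]-.099-.015)<.02)&(np.hypot(*(P[:,:2]-s["position"][:2]).T)<.05)]
from h import *
b=s["position"][2]-.0348
for lo in(.006,.014,.03):
    q=Q[(Q[:,2]>b+lo)&(Q[:,2]<b+lo+.012)]; print(lo,len(q),cv2.minAreaRect(q[:,:2].astype(np.float32)) if len(q)>10 else "")
E
```

```text
t 12.58 pos [ 0.586  -0.1731  0.1145] yaw x -20.88 zaxis [-0.     0.001 -1.   ] F [ 0.1  1.  -1.4] grip 22.4 25.0
ovblock 2843 [ 0.5979 -0.1807] [0.0602 0.0747] 68.8 z 0.0351
bench z -0.0007
block x [-0.0201  0.0511] y [-0.0327  0.0271]
core x 0.0315 y [-0.02    0.0196]
0.006 56 ((0.6029016971588135, -0.18030254542827606), (0.02055763266980648, 0.007271784357726574), 65.24518585205078)
0.014 179 ((0.6029086709022522, -0.18007495999336243), (0.0207247082144022, 0.0077999611385166645), 67.1850357055664)
0.03 421 ((0.600693941116333, -0.1789352148771286), (0.04029015824198723, 0.01307052280753851), 68.69226837158203)
```

View pics/w8.png

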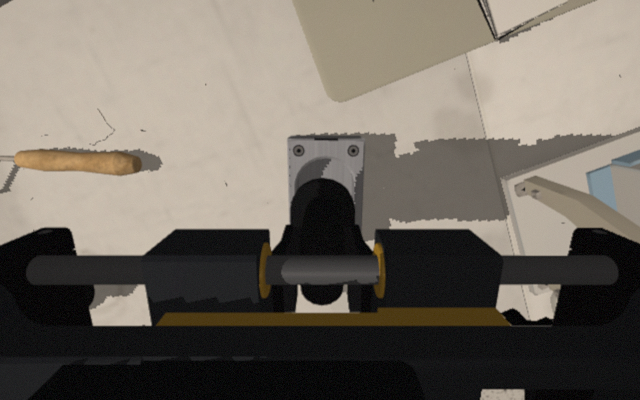

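Emit:
{"api": "step_arm", "payload": {
  "targets": [
    [0.03, -0.29, 0, 0, 0, -0.1, 0.1],
    [0, 0, -1.5, 0, 0, 0, 0.1],
    [0, 0, -2, 0, 0, 0, 0.1],
    [0, 0, -1, 0, 0, 0, 0.1],
    [0, 0, 0, 0, 0, 0, 0.1]
  ]
}}

```text
time: 13.05
position: [0.584, -0.1775, 0.0668]
tool_rot: [-3.088, 0.576, 0.008]
ft_force: [-1.0, -0.4, -2.1]
grip_width: 0.258
grip_force: 25.0
```

Emit:
{"api": "step_arm", "payload": {
  "targets": [
    [0, 0, 0, 0, 0, 0, 0.1],
    [0, 0, 0, 0, 0, 0, 0.1],
    [0, 0, 0, 0, 0, 0, 0.1],
    [0, 0, 0, 0, 0, 0, 0.1],
    [0, 0, 0, 0, 0, 0, 0.1]
  ]
}}

```text
time: 13.47
position: [0.5865, -0.1781, 0.0703]
tool_rot: [3.088, -0.576, 0.002]
ft_force: [-0.1, -0.3, -1.8]
grip_width: 0.256
grip_force: 25.0
```

```bash
python3 look.py w9|head -1; python3 chk.py w9 -21.2 .0348 .036
```

```text
t 13.47 pos [ 0.5865 -0.1781  0.0703] yaw x -21.15 zaxis [ 0.001 -0.001 -1.   ] F [-0.1 -0.3 -1.8] grip 22.3 25.0
block x [-0.0491  0.0492] y [-0.0282  0.0315]
core x 0.0428 y [-0.02    0.0195]
```

Emit:
{"api": "step_arm", "payload": {
  "targets": [
    [0.02, 0.2, 0, 0, 0, 0, 0.1],
    [0, 0, 0, 0, 0, 0, 0.1],
    [0, 0, 0, 0, 0, 0, 0.1],
    [0, 0, 0, 0, 0, 0, 0.1],
    [0, 0, 0, 0, 0, 0, 0.1]
  ]
}}

```text
time: 13.93
position: [0.5862, -0.176, 0.0695]
tool_rot: [3.088, -0.576, -0.0]
ft_force: [0.4, -0.0, -1.1]
grip_width: 0.259
grip_force: 25.0
```

```bash
sed -i 's/b+.002)/b+.006)/' chk.py; python3 look.py w10|head -1; python3 chk.py w10 -21.2 .0348 .034
```

```text
t 13.93 pos [ 0.5862 -0.176   0.0695] yaw x -21.15 zaxis [-0. -0. -1.] F [ 0.4 -0.  -1.1] grip 22.5 25.0
block x [-0.0485  0.0501] y [-0.0301  0.0297]
core x 0.0314 y [-0.0201  0.0194]
```

Emit:
{"api": "step_arm", "payload": {
  "targets": [
    [0, 0, -0.8, 0, 0, 0, 0.1],
    [0, 0, -0.8, 0, 0, 0, 0.1],
    [0, 0, -0.5, 0, 0, 0, 0.1],
    [0, 0, -0.1, 0, 0, 0, 0.1],
    [0, 0, 0, 0, 0, 0, 0.1]
  ]
}}

```text
time: 14.4
position: [0.5858, -0.176, 0.0467]
tool_rot: [-3.088, 0.577, 0.002]
ft_force: [0.3, 0.3, -1.4]
grip_width: 0.26
grip_force: 25.0
```

Emit:
{"api": "step_arm", "payload": {
  "targets": [
    [0, 0, 0, 0, 0, 0, 0.1],
    [0, 0, 0, 0, 0, 0, 0.1],
    [0, 0, 0, 0, 0, 0, 0.1],
    [0, 0, 0, 0, 0, 0, 0.1],
    [0, 0, 0, 0, 0, 0, 0.1]
  ]
}}

```text
time: 14.82
position: [0.5863, -0.176, 0.0475]
tool_rot: [3.088, -0.576, 0.0]
ft_force: [-0.2, 0.1, -1.2]
grip_width: 0.256
grip_force: 25.0
```

Emit:
{"api": "step_arm", "payload": {
  "targets": [
    [0, 0, 0, 0, 0, 0, 0.5],
    [0, 0, 0, 0, 0, 0, 0.5],
    [0, 0, 0, 0, 0, 0, 0.5],
    [0, 0, 1, 0, 0, 0, 0.5],
    [0, 0, 2, 0, 0, 0, 0.5]
  ]
}}

```text
time: 15.23
position: [0.5844, -0.1756, 0.076]
tool_rot: [-3.087, 0.576, 0.007]
ft_force: [-0.3, -0.5, -0.0]
grip_width: 0.478
grip_force: 0.0
```

Emit:
{"api": "step_arm", "payload": {
  "targets": [
    [0, 0, 3, 0, 0, 0, 0.5],
    [0, 0, 3, 0, 0, 0, 0.7],
    [-0.6, 1.5, 3, 0, 0, 0, 1],
    [-1.1, 3, 0, 0, 0, 1, 1],
    [-1.1, 3, 0, 0, 0, 1, 1]
  ]
}}

```text
time: 15.65
position: [0.5598, -0.1011, 0.1707]
tool_rot: [3.097, -0.525, 0.008]
ft_force: [-0.4, 1.7, -0.2]
grip_width: 0.718
grip_force: 0.0
```

Emit:
{"api": "step_arm", "payload": {
  "targets": [
    [-1.1, 3.2, 0, 0, 0, 1, 1],
    [-1.1, 3.2, 0, 0, 0, 1, 1],
    [-1.1, 3.2, 0, 0, 0, 1, 1],
    [-1.1, 3.2, 0, 0, 0, 1, 1],
    [-1.1, 3.2, 0, 0, 0, 1, 1]
  ]
}}

```text
time: 16.07
position: [0.5027, 0.0607, 0.1684]
tool_rot: [3.117, -0.385, 0.002]
ft_force: [-0.3, -0.6, -0.7]
grip_width: 0.989
grip_force: 0.0
```

Emit:
{"api": "step_arm", "payload": {
  "targets": [
    [-1.2, 3.2, 0, 0, 0, 0.8, 1],
    [-1.2, 3.2, 0, 0, 0, 0, 1],
    [-1.2, 3, 0, 0, 0, 0, 1],
    [0, 0, 0, 0, 0, 0, 1],
    [0, 0, 0, 0, 0, 0, 1]
  ]
}}

```text
time: 16.48
position: [0.4666, 0.1553, 0.1684]
tool_rot: [3.121, -0.357, 0.003]
ft_force: [-0.7, 0.2, -0.7]
grip_width: 0.996
grip_force: 0.0
```

```bash
python3 look.py w11; python3 - <<'E'
from h import *
t,d=ctrl.get_image("top");cv2.imwrite("pics/t11.png",t[:,:,::-1]);Y=cloud("top",d).reshape(-1,3)
for c in((.451,-.028),(.586,-.173)):
    q=Y[(np.hypot(Y[:,0]-c[0],Y[:,1]-c[1])<.035)&(Y[:,2]>.06)&(Y[:,2]<.09)];print(len(q),np.median(q,0).round(4),cv2.minAreaRect(q[:,:2].astype(np.float32)) if len(q)>5 else "")
E
```

```text
t 16.48 pos [0.4666 0.1553 0.1684] yaw x -13.04 zaxis [ 0.002 -0.001 -1.   ] F [-0.7  0.2 -0.7] grip 86.7 0.0
ovblock 378 [ 0.5547 -0.1397] [0.0169 0.0179] 68.7 z 0.0345
rdblock 4970 [ 0.4504 -0.0303] [0.062  0.1007] 80.2 z 0.0352
ovcov 5769 [0.5957 0.2099] [0.1004 0.0604] 0.8 z 0.0172
rdcov 4884 [0.4662 0.164 ] [0.06   0.0998] 76.7 z 0.0172
spare 1288 [0.5871 0.0986] [0.0309 0.0303] 77.1 z 0.0626
bench z -0.0007
75 [ 0.4491 -0.0264  0.0732] ((0.45040401816368103, -0.027000773698091507), (0.019091004505753517, 0.02090083621442318), 87.07056427001953)
169 [ 0.5844 -0.1702  0.0733] ((0.585267186164856, -0.1719466894865036), (0.021445011720061302, 0.043916091322898865), 67.35598754882812)
```

View pics/t11.png

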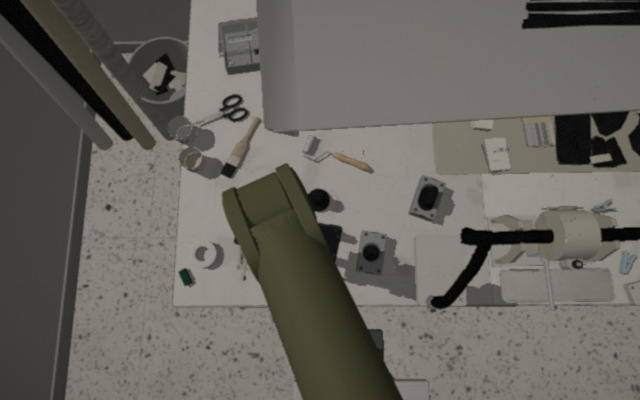

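Both cores are seated: the top view shows them in their blocks at (373,252) and (429,192), with tops at about 75 mm. Before gripping the round cover I'll check how much room the gripper body has beside the clamp.

```bash
python3 - <<'E'
from fit import *
A=[load(t)[1].reshape(-1,3) for t in("w1","w2","w11")]+[cloud("top",np.load("top0.npz")["d"]).reshape(-1,3), cloud("side",np.load("side0.npz")["d"]).reshape(-1,3)]
for nm,c,yaw in(("rdcov",(.4662,.1645),-13.3),("ovcov",(.5957,.2103),.8)):
  for k,X in enumerate(A):
    P=local(X,c,yaw); m=(abs(P[:,0])<.042)&(P[:,1]>.045)&(P[:,1]<.115)&(P[:,2]<.1)&(P[:,2]>.025)
    q=P[m]; print(nm,k,[(round(y,3),len(r),r[:,2].max().round(3)) for y in np.arange(.045,.115,.01) if len(r:=q[(q[:,1]>=y)&(q[:,1]<y+.01)])])
E
```

```text
rdcov 0 [(np.float64(0.095), 69, np.float64(0.056)), (np.float64(0.105), 413, np.float64(0.076))]
rdcov 1 [(np.float64(0.105), 74, np.float64(0.075))]
rdcov 2 [(np.float64(0.095), 177, np.float64(0.056)), (np.float64(0.105), 1056, np.float64(0.076))]
rdcov 3 [(np.float64(0.095), 6, np.float64(0.035)), (np.float64(0.105), 126, np.float64(0.077))]
rdcov 4 [(np.float64(0.095), 8, np.float64(0.05)), (np.float64(0.105), 151, np.float64(0.076))]
ovcov 0 []
ovcov 1 []
ovcov 2 []
ovcov 3 []
ovcov 4 []
```

Emit:
{"api": "step_arm", "payload": {
  "targets": [
    [0, 0.9, -1, 0, 0, -0.2, 1],
    [0, 0, -3, 0, 0, 0, 1],
    [0, 0, -3.5, 0, 0, 0, 1],
    [0, 0, -2, 0, 0, 0, 1],
    [0, 0, -0.5, 0, 0, 0, 1]
  ]
}}

```text
time: 17.0
position: [0.4652, 0.1594, 0.0639]
tool_rot: [3.117, -0.374, -0.01]
ft_force: [-0.8, -0.2, -0.7]
grip_width: 1.0
grip_force: 0.0
```

Emit:
{"api": "step_arm", "payload": {
  "targets": [
    [0, 0, 0, 0, 0, 0, 1],
    [0, 0, 0, 0, 0, 0, 1],
    [0, 0, 0, 0, 0, 0, 1],
    [0, 0, 0, 0, 0, 0, 1],
    [0, 0, 0, 0, 0, 0, 1]
  ]
}}

```text
time: 17.42
position: [0.4683, 0.1621, 0.0687]
tool_rot: [-3.119, 0.371, -0.004]
ft_force: [-0.2, -0.3, -0.6]
grip_width: 0.997
grip_force: 0.0
```

```bash
python3 look.py w12; python3 chk.py w12 -13.3 0 .018
```

```text
t 17.42 pos [0.4683 0.1621 0.0687] yaw x -13.57 zaxis [ 0.002 -0.    -1.   ] F [-0.2 -0.3 -0.6] grip 86.8 0.0
rdblock 6449 [ 0.4544 -0.0255] [0.0515 0.0945] 80.7 z 0.035
ovcov 8426 [0.5871 0.2097] [0.0829 0.0607] 0.8 z 0.0171
rdcov 7858 [0.4758 0.1615] [0.0602 0.0804] 76.5 z 0.0172
spare 859 [0.5765 0.101 ] [0.0287 0.0094] 76.2 z 0.0611
bench z -0.0007
block x [-0.0324  0.0684] y [-0.0287  0.0312]
core x 0.0102 y [-0.0441  0.0437]
```

Emit:
{"api": "step_arm", "payload": {
  "targets": [
    [-0.2, 0.15, -1, 0, 0, 0.2, 1],
    [0, 0, -2, 0, 0, 0, 1],
    [0, 0, -2, 0, 0, 0, 1],
    [0, 0, -0.8, 0, 0, 0, 1],
    [0, 0, 0, 0, 0, 0, 1]
  ]
}}

```text
time: 17.88
position: [0.4632, 0.1632, 0.0074]
tool_rot: [3.119, -0.364, -0.007]
ft_force: [-0.2, 0.7, 0.2]
grip_width: 0.999
grip_force: 0.0
```

Emit:
{"api": "step_arm", "payload": {
  "targets": [
    [0, 0, 0, 0, 0, 0, 1],
    [0, 0, 0, 0, 0, 0, 1],
    [0, 0, 0, 0, 0, 0, 1],
    [0, 0, 0, 0, 0, 0, 1],
    [0, 0, 0, 0, 0, 0, 1]
  ]
}}

```text
time: 18.3
position: [0.4658, 0.1636, 0.0101]
tool_rot: [-3.12, 0.365, -0.002]
ft_force: [-0.4, 0.1, -0.1]
grip_width: 0.997
grip_force: 0.0
```

Emit:
{"api": "step_arm", "payload": {
  "targets": [
    [0, 0, -0.4, 0, 0, 0, 1],
    [0, 0, 0, 0, 0, 0, 1],
    [0, 0, 0, 0, 0, 0, 1],
    [0, 0, 0, 0, 0, 0, 0.8],
    [0, 0, 0, 0, 0, 0, 0.6]
  ]
}}

```text
time: 18.72
position: [0.4653, 0.1635, 0.0055]
tool_rot: [3.12, -0.365, -0.0]
ft_force: [-0.0, 0.4, -0.7]
grip_width: 0.918
grip_force: 0.0
```

Emit:
{"api": "step_arm", "payload": {
  "force": 35,
  "targets": [
    [0, 0, 0, 0, 0, 0, 0.6],
    [0, 0, 0, 0, 0, 0, 0.6],
    [0, 0, 0, 0, 0, 0, 0.6],
    [0, 0, 0, 0, 0, 0, 0.6],
    [0, 0, 0, 0, 0, 0, 0.6]
  ]
}}

```text
time: 19.13
position: [0.4653, 0.1636, 0.0055]
tool_rot: [-3.12, 0.365, -0.0]
ft_force: [-0.7, -0.3, -0.2]
grip_width: 0.683
grip_force: 35.0
```

Emit:
{"api": "step_arm", "payload": {
  "targets": [
    [0, 0, 0.5, 0, 0, 0, 0.6],
    [0, 0, 1.5, 0, 0, 0, 0.6],
    [0, 0, 2.5, 0, 0, 0, 0.6],
    [0, 0, 2.5, 0, 0, 0, 0.6],
    [0, 0, 2.5, 0, 0, 0, 0.6]
  ]
}}

```text
time: 19.55
position: [0.4643, 0.1635, 0.1011]
tool_rot: [3.12, -0.364, -0.003]
ft_force: [-0.1, -0.6, -2.8]
grip_width: 0.684
grip_force: 35.0
```

Emit:
{"api": "step_arm", "payload": {
  "targets": [
    [0, -1, 0.5, 0, 0, 0.4, 0.6],
    [-0.2, -2, 0, 0, 0, 0.5, 0.6],
    [-0.2, -3, 0, 0, 0, 0.5, 0.6],
    [-0.2, -3, 0, 0, 0, 0.5, 0.6],
    [-0.2, -3, 0, 0, 0, 0.5, 0.6]
  ]
}}

```text
time: 19.97
position: [0.4564, 0.0425, 0.1054]
tool_rot: [3.127, -0.297, -0.001]
ft_force: [0.4, -0.6, -3.1]
grip_width: 0.684
grip_force: 35.0
```

Emit:
{"api": "step_arm", "payload": {
  "targets": [
    [-0.2, -3, 0, 0, 0, 0.5, 0.6],
    [-0.2, -2.5, 0, 0, 0, 0.5, 0.6],
    [-0.2, -1.5, 0, 0, 0, 0, 0.6],
    [0, -0.4, 0, 0, 0, 0, 0.6],
    [0, 0, 0, 0, 0, 0, 0.6]
  ]
}}

```text
time: 20.38
position: [0.4508, -0.0313, 0.1053]
tool_rot: [3.129, -0.276, -0.001]
ft_force: [0.0, 0.7, -3.5]
grip_width: 0.685
grip_force: 35.0
```

Emit:
{"api": "step_arm", "payload": {
  "targets": [
    [0, 0, 0, 0, 0, 0, 0.6],
    [0, 0, 0, 0, 0, 0, 0.6],
    [0, 0, 0, 0, 0, 0, 0.6],
    [0, 0, 0, 0, 0, 0, 0.6],
    [0, 0, 0, 0, 0, 0, 0.6]
  ]
}}

```text
time: 20.8
position: [0.4513, -0.0296, 0.1054]
tool_rot: [-3.13, 0.27, 0.0]
ft_force: [-0.5, -0.6, -2.9]
grip_width: 0.686
grip_force: 35.0
```

```bash
python3 look.py w13|head -1; cat > cov.py <<'E'
from fit import *
import sys
tag,yaw,z0=sys.argv[1],*map(float,sys.argv[2:4])
p,X,s=load(tag);c=s["position"][:2];P=local(X,c,yaw);zt=s["position"][2]-z0+.018
for nm,h in(("cover",zt),("block",.036)):
    B=P[(abs(P[:,2]-h)<.004)&(abs(P[:,0])<.06)&(abs(P[:,1])<.05)]
    if len(B)<50: print(nm,len(B));continue
    q=P[(abs(P[:,2]-h)<.004)&(abs(P[:,0])<.06)&(abs(P[:,1])<.05)&(P[:,0]>.03)]
    r=cv2.minAreaRect(q[:,:2].astype(np.float32)) if len(q)>50 else ""
    print(nm,len(B),np.median(B[:,2]).round(4),"x",np.percentile(B[:,0],[0.2,99.8]).round(4),"y",np.percentile(B[:,1],[.3,99.7]).round(4),"front:",len(q),r)
E
python3 cov.py w13 -10 .0055
```

```text
t 20.8 pos [ 0.4513 -0.0296  0.1054] yaw x -9.86 zaxis [-0.  0. -1.] F [-0.5 -0.6 -2.9] grip 59.7 35.0
cover 13653 0.1171 x [-0.0361  0.0508] y [-0.0355  0.0349] front: 5119 ((0.04047451913356781, -0.00014446675777435303), (0.02098950371146202, 0.060389839112758636), 0.050212159752845764)
block 1833 0.0352 x [-0.0417  0.0495] y [-0.0308  0.0281] front: 804 ((0.04618532955646515, -0.0012500397861003876), (0.0597497932612896, 0.006835819222033024), 89.99785614013672)
```

View pics/w13.png

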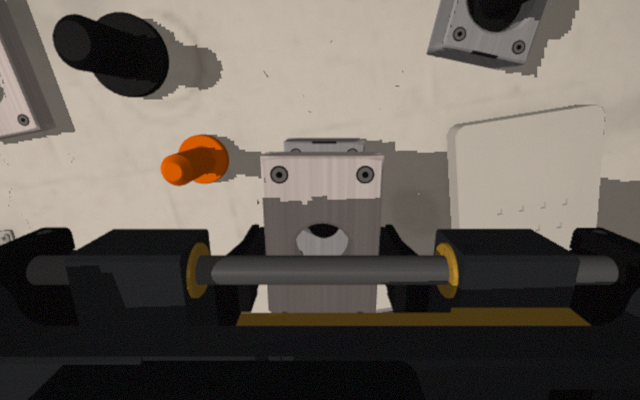

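Emit:
{"api": "step_arm", "payload": {
  "targets": [
    [-0.15, -0.09, 0, 0, 0, -0.1, 0.6],
    [0, 0, 0, 0, 0, 0, 0.6],
    [0, 0, -1, 0, 0, 0, 0.6],
    [0, 0, -0.6, 0, 0, 0, 0.6],
    [0, 0, 0, 0, 0, 0, 0.6]
  ]
}}

```text
time: 21.27
position: [0.4483, -0.0313, 0.0877]
tool_rot: [-3.129, 0.275, 0.005]
ft_force: [-0.9, -0.4, -3.4]
grip_width: 0.688
grip_force: 35.0
```

Emit:
{"api": "step_arm", "payload": {
  "targets": [
    [0, 0, 0, 0, 0, 0, 0.6],
    [0, 0, 0, 0, 0, 0, 0.6],
    [0, 0, 0, 0, 0, 0, 0.6],
    [0, 0, 0, 0, 0, 0, 0.6],
    [0, 0, 0, 0, 0, 0, 0.6]
  ]
}}

```text
time: 21.68
position: [0.45, -0.0314, 0.0897]
tool_rot: [3.129, -0.275, 0.001]
ft_force: [-0.0, -0.4, -2.3]
grip_width: 0.686
grip_force: 35.0
```

```bash
python3 look.py w14|head -1; python3 cov.py w14 -10 .0055; python3 - <<'E'
from fit import *
p,X,s=load("w14");P=local(X,s["position"][:2],-10);q=P[(np.hypot(P[:,0],P[:,1])<.02)&(P[:,2]>.05)&(P[:,2]<.082)]
print(len(q),q[:,2].max() if len(q) else "",np.percentile(q,[1,99],axis=0).round(4) if len(q) else "")
E
```

```text
t 21.68 pos [ 0.45   -0.0314  0.0897] yaw x -10.05 zaxis [ 0. -0. -1.] F [-0.  -0.4 -2.3] grip 59.7 35.0
cover 13653 0.1014 x [-0.0361  0.0508] y [-0.0351  0.0351] front: 5121 ((0.040486615151166916, -0.00027925148606300354), (0.06046750769019127, 0.020982660353183746), 89.90788269042969)
block 1508 0.0352 x [-0.0341  0.0509] y [-0.0289  0.0299] front: 797 ((0.0478585846722126, 0.0007021483033895493), (0.05947067216038704, 0.0062684062868356705), 89.83840942382812)
624 0.07701467445626034 [[-0.0101 -0.0096  0.069 ]
 [ 0.006   0.0107  0.0764]]
```

Emit:
{"api": "step_arm", "payload": {
  "targets": [
    [0.01, 0.08, -0.5, 0, 0, 0, 0.6],
    [0, 0, -1, 0, 0, 0, 0.6],
    [0, 0, -1, 0, 0, 0, 0.6],
    [0, 0, -1, 0, 0, 0, 0.6],
    [0, 0, -0.6, 0, 0, 0, 0.6]
  ]
}}

```text
time: 22.15
position: [0.4486, -0.0303, 0.0464]
tool_rot: [-3.129, 0.275, 0.004]
ft_force: [-0.3, 0.3, -3.2]
grip_width: 0.685
grip_force: 35.0
```

Emit:
{"api": "step_arm", "payload": {
  "targets": [
    [0, 0, -0.2, 0, 0, 0, 0.6],
    [0, 0, 0, 0, 0, 0, 0.6],
    [0, 0, 0, 0, 0, 0, 0.6],
    [0, 0, 0, 0, 0, 0, 0.6],
    [0, 0, 0, 0, 0, 0, 0.6]
  ]
}}

```text
time: 22.57
position: [0.4503, -0.0306, 0.0469]
tool_rot: [3.129, -0.275, 0.001]
ft_force: [0.8, 0.2, -3.5]
grip_width: 0.686
grip_force: 35.0
```

```bash
python3 look.py w15|head -1; python3 cov.py w15 -10 .0055
```

```text
t 22.57 pos [ 0.4503 -0.0306  0.0469] yaw x -10.05 zaxis [ 0.001 -0.    -1.   ] F [ 0.8  0.2 -3.5] grip 59.7 35.0
cover 13879 0.0586 x [-0.036   0.0508] y [-0.0352  0.0348] front: 5123 ((0.04047257825732231, -0.0002703554928302765), (0.060179296880960464, 0.021055439487099648), 89.83585357666016)
block 162 0.0343 x [0.0032 0.0509] y [-0.0298  0.0294] front: 145 ((0.050440531224012375, -0.00014462321996688843), (0.0009394565131515265, 0.05954420939087868), 0.055790577083826065)
```

Cover and block now agree to within 0.2 mm, so I'll lower the last 5 mm.

Emit:
{"api": "step_arm", "payload": {
  "targets": [
    [0, 0, -0.3, 0, 0, 0, 0.6],
    [0, 0, -0.2, 0, 0, 0, 0.6],
    [0, 0, 0, 0, 0, 0, 0.6],
    [0, 0, 0, 0, 0, 0, 0.6],
    [0, 0, 0, 0, 0, 0, 0.6]
  ]
}}

```text
time: 23.03
position: [0.45, -0.0306, 0.0415]
tool_rot: [3.129, -0.275, 0.0]
ft_force: [0.8, -1.5, -1.9]
grip_width: 0.682
grip_force: 35.0
```

Emit:
{"api": "step_arm", "payload": {
  "targets": [
    [0, 0, 0, 0, 0, 0, 0.75],
    [0, 0, 0, 0, 0, 0, 0.95],
    [0, 0, 0, 0, 0, 0, 0.95],
    [0, 0, 0, 0, 0, 0, 0.95],
    [0, 0, 0.5, 0, 0, 0, 0.95]
  ]
}}

```text
time: 23.45
position: [0.4492, -0.0304, 0.046]
tool_rot: [-3.129, 0.275, 0.002]
ft_force: [-0.0, -0.8, -0.4]
grip_width: 0.922
grip_force: 0.0
```

Emit:
{"api": "step_arm", "payload": {
  "targets": [
    [0, 0, 1.5, 0, 0, 0, 1],
    [0, 0, 3, 0, 0, 0, 1],
    [0, 0, 3, 0, 0, 0, 1],
    [0.5, 1, 3, 0, 0, 1, 1],
    [1.6, 2.7, 1, 0, 0, 1, 1]
  ]
}}

```text
time: 23.87
position: [0.4721, 0.0026, 0.1657]
tool_rot: [3.127, -0.229, 0.008]
ft_force: [1.6, 0.3, -0.1]
grip_width: 0.999
grip_force: 0.0
```

Emit:
{"api": "step_arm", "payload": {
  "targets": [
    [1.6, 2.7, 0, 0, 0, 1.3, 1],
    [1.6, 2.7, 0, 0, 0, 1.3, 1],
    [1.6, 2.7, 0, 0, 0, 1.3, 1],
    [1.6, 2.7, 0, 0, 0, 1.3, 1],
    [1.6, 2.7, 0, 0, 0, 1.3, 1]
  ]
}}

```text
time: 24.28
position: [0.5517, 0.1424, 0.1617]
tool_rot: [3.141, -0.042, 0.0]
ft_force: [0.1, -0.4, 0.2]
grip_width: 0.998
grip_force: 0.0
```

Emit:
{"api": "step_arm", "payload": {
  "targets": [
    [1.6, 2.7, 0, 0, 0, 1.3, 1],
    [1.6, 2.7, 0, 0, 0, 1, 1],
    [1.2, 1.5, 0, 0, 0, 0, 1],
    [0, 0, 0, 0, 0, 0, 1],
    [0, 0, 0, 0, 0, 0, 1]
  ]
}}

```text
time: 24.7
position: [0.5945, 0.2116, 0.1613]
tool_rot: [-3.141, -0.024, 0.002]
ft_force: [-0.4, -0.4, 0.2]
grip_width: 1.0
grip_force: 0.0
```

```bash
python3 look.py w16; python3 - <<'E'
from h import *
t,d=ctrl.get_image("top");cv2.imwrite("pics/t16.png",t[:,:,::-1]);Y=cloud("top",d).reshape(-1,3)
q=Y[(np.hypot(Y[:,0]-.451,Y[:,1]+.028)<.065)];
for lo,hi in((.046,.060),(.028,.042),(.066,.085)):
    r=q[(q[:,2]>lo)&(q[:,2]<hi)];print(lo,len(r),np.median(r[:,2]) if len(r) else"",cv2.minAreaRect(r[:,:2].astype(np.float32)) if len(r)>5 else "")
E
```

```text
t 24.7 pos [0.5945 0.2116 0.1613] yaw x 0.87 zaxis [-0.001  0.001 -1.   ] F [-0.4 -0.4  0.2] grip 87.0 0.0
ovcov 4452 [0.5954 0.2099] [0.0996 0.0601] 0.6 z 0.0172
spare 903 [0.5872 0.0993] [0.0313 0.0303] 64.6 z 0.0626
bench z -0.0007
0.046 1 0.05214099333137501 
0.028 0  
0.066 0
```

Emit:
{"api": "step_arm", "payload": {
  "targets": [
    [0.1, -0.12, -1, 0, 0, 0, 1],
    [0, 0, -3, 0, 0, 0, 1],
    [0, 0, -3.5, 0, 0, 0, 1],
    [0, 0, -2, 0, 0, 0, 1],
    [0, 0, -0.5, 0, 0, 0, 1]
  ]
}}

```text
time: 25.22
position: [0.5931, 0.2057, 0.0568]
tool_rot: [3.138, 0.018, -0.01]
ft_force: [-1.2, -0.3, -0.4]
grip_width: 0.999
grip_force: 0.0
```

Emit:
{"api": "step_arm", "payload": {
  "targets": [
    [0, 0, 0, 0, 0, 0, 1],
    [0, 0, 0, 0, 0, 0, 1],
    [0, 0, 0, 0, 0, 0, 1],
    [0, 0, 0, 0, 0, 0, 1],
    [0, 0, 0, 0, 0, 0, 1]
  ]
}}

```text
time: 25.63
position: [0.5967, 0.2095, 0.063]
tool_rot: [-3.141, -0.02, -0.004]
ft_force: [0.1, -0.2, 0.1]
grip_width: 0.998
grip_force: 0.0
```

```bash
python3 look.py w17; python3 - <<'E'
from fit import *
p,X,s=load("w17");P=local(X,s["position"][:2],.7);B=P[(abs(P[:,2]-.018)<.004)&(abs(P[:,1])<.045)&(abs(P[:,0])<.06)]
print(np.percentile(B[:,0],[.2,99.8]).round(4),np.percentile(B[:,1],[.3,99.7]).round(4))
E
```

```text
t 25.63 pos [0.5967 0.2095 0.063 ] yaw x 0.74 zaxis [ 0.002  0.    -1.   ] F [ 0.1 -0.2  0.1] grip 86.8 0.0
ovcov 6891 [0.6061 0.2099] [0.0794 0.0601] 0.7 z 0.0171
bench z -0.0007
[-0.0298  0.0486] [-0.0296  0.0301]
```

Emit:
{"api": "step_arm", "payload": {
  "targets": [
    [-0.15, 0.03, -1, 0, 0, 0, 1],
    [0, 0, -2, 0, 0, 0, 1],
    [0, 0, -2, 0, 0, 0, 1],
    [0, 0, -0.4, 0, 0, 0, 1],
    [0, 0, 0, 0, 0, 0, 1]
  ]
}}

```text
time: 26.1
position: [0.5928, 0.209, 0.0055]
tool_rot: [3.14, 0.021, -0.006]
ft_force: [1.1, 0.2, 0.2]
grip_width: 0.998
grip_force: 0.0
```

Emit:
{"api": "step_arm", "payload": {
  "targets": [
    [0, 0, -0.2, 0, 0, 0, 1],
    [0, 0, 0, 0, 0, 0, 1],
    [0, 0, 0, 0, 0, 0, 1],
    [0, 0, 0, 0, 0, 0, 1],
    [0, 0, 0, 0, 0, 0, 0.9]
  ]
}}

```text
time: 26.52
position: [0.5948, 0.2097, 0.0062]
tool_rot: [-3.141, -0.021, -0.002]
ft_force: [-0.8, -0.0, -1.1]
grip_width: 0.972
grip_force: 0.0
```

Emit:
{"api": "step_arm", "payload": {
  "force": 35,
  "targets": [
    [0, 0, 0, 0, 0, 0, 0.6],
    [0, 0, 0, 0, 0, 0, 0.6],
    [0, 0, 0, 0, 0, 0, 0.6],
    [0, 0, 0, 0, 0, 0, 0.6],
    [0, 0, 0, 0, 0, 0, 0.6]
  ]
}}

```text
time: 26.93
position: [0.5944, 0.2096, 0.0055]
tool_rot: [-3.142, -0.021, 0.0]
ft_force: [-0.2, 0.6, 0.5]
grip_width: 0.685
grip_force: 35.0
```

Emit:
{"api": "step_arm", "payload": {
  "targets": [
    [0, 0, 0.5, 0, 0, 0, 0.6],
    [0, 0, 1.5, 0, 0, 0, 0.6],
    [0, 0, 2.5, 0, 0, 0, 0.6],
    [0, 0, 3, 0, 0, 0, 0.6],
    [0, 0, 3, 0, 0, 0, 0.6]
  ]
}}

```text
time: 27.35
position: [0.5936, 0.2094, 0.1119]
tool_rot: [3.141, 0.021, -0.002]
ft_force: [0.7, 0.4, -3.0]
grip_width: 0.682
grip_force: 35.0
```

Emit:
{"api": "step_arm", "payload": {
  "targets": [
    [0, -1.5, 0.8, 0, 0, -1, 0.6],
    [0, -3, 0, 0, 0, -1.7, 0.6],
    [0, -3, 0, 0, 0, -1.7, 0.6],
    [0, -3, 0, 0, 0, -1.7, 0.6],
    [0, -3, 0, 0, 0, -1.7, 0.6]
  ]
}}

```text
time: 27.77
position: [0.5941, 0.0734, 0.1195]
tool_rot: [3.135, -0.194, 0.001]
ft_force: [-0.9, -0.3, -3.4]
grip_width: 0.685
grip_force: 35.0
```

Emit:
{"api": "step_arm", "payload": {
  "targets": [
    [-0.1, -3, 0, 0, 0, -1.7, 0.6],
    [-0.1, -3, 0, 0, 0, -1.7, 0.6],
    [-0.1, -3, 0, 0, 0, -1.7, 0.6],
    [-0.1, -3, 0, 0, 0, -1.7, 0.6],
    [-0.1, -3, 0, 0, 0, -1.7, 0.6]
  ]
}}

```text
time: 28.18
position: [0.589, -0.0767, 0.1194]
tool_rot: [3.112, -0.426, 0.001]
ft_force: [1.2, -0.0, -3.1]
grip_width: 0.692
grip_force: 35.0
```

Emit:
{"api": "step_arm", "payload": {
  "targets": [
    [-0.1, -3, 0, 0, 0, -1.7, 0.6],
    [-0.1, -3, 0, 0, 0, -1.7, 0.6],
    [-0.1, -2, 0, 0, 0, -1.7, 0.6],
    [0, -1, 0, 0, 0, -0.5, 0.6],
    [0, 0, 0, 0, 0, 0, 0.6]
  ]
}}

```text
time: 28.6
position: [0.586, -0.1684, 0.1186]
tool_rot: [3.086, -0.583, -0.0]
ft_force: [-0.1, -0.1, -3.0]
grip_width: 0.686
grip_force: 35.0
```

Emit:
{"api": "step_arm", "payload": {
  "targets": [
    [0, 0, 0, 0, 0, 0, 0.6],
    [0, 0, 0, 0, 0, 0, 0.6],
    [0, 0, 0, 0, 0, 0, 0.6],
    [0, 0, 0, 0, 0, 0, 0.6],
    [0, 0, 0, 0, 0, 0, 0.6]
  ]
}}

```text
time: 29.02
position: [0.5866, -0.164, 0.1186]
tool_rot: [-3.089, 0.573, 0.0]
ft_force: [-0.0, -0.1, -3.6]
grip_width: 0.685
grip_force: 35.0
```

```bash
python3 look.py w18|head -1; python3 cov.py w18 -21.2 .0062;python3 - <<'E'
from h import *
t,d=ctrl.get_image("top");cv2.imwrite("pics/t18.png",t[:,:,::-1]);Y=cloud("top",d).reshape(-1,3)
q=Y[(np.hypot(Y[:,0]-.451,Y[:,1]+.028)<.065)];
for lo,hi in((.046,.060),(.028,.042),(.066,.085)):
    r=q[(q[:,2]>lo)&(q[:,2]<hi)];print(lo,len(r),np.median(r[:,2]) if len(r) else"",cv2.minAreaRect(r[:,:2].astype(np.float32)) if len(r)>5 else "")
E
```

```text
t 29.02 pos [ 0.5866 -0.164   0.1186] yaw x -21.02 zaxis [ 0.  0. -1.] F [-0.  -0.1 -3.6] grip 59.6 35.0
cover 12370 0.1302 x [-0.036   0.0515] y [-0.0357  0.0354] front: 5355 ((0.04082290828227997, -7.831864058971405e-05), (0.021658243611454964, 0.060303181409835815), 0.04257786646485329)
block 2354 0.0352 x [-0.046   0.0537] y [-0.0408  0.0184] front: 1231 ((0.04786820709705353, -0.011372661218047142), (0.011863220483064651, 0.059838343411684036), 0.09144442528486252)
0.046 972 0.05326569499498057 ((0.4512510895729065, -0.027936995029449463), (0.06015646457672119, 0.10007689893245697), 79.93087768554688)
0.028 38 0.034611839498264185 ((0.4510931372642517, -0.02065414749085903), (0.0465412363409996, 0.0979253500699997), 80.36428833007812)
0.066 72 0.07303763605791369 ((0.4504293203353882, -0.026948217302560806), (0.019208507612347603, 0.02103330008685589), 87.49696350097656)
```

The round mould is done: its cover reads flat at 53 mm, aligned to 0.1° and centred. The oval cover still needs about 11 mm sideways.

Emit:
{"api": "step_arm", "payload": {
  "targets": [
    [-0.2, -1.0, 0, 0, 0, 0, 0.6],
    [0, 0, 0, 0, 0, 0, 0.6],
    [0, 0, -1, 0, 0, 0, 0.6],
    [0, 0, -1.5, 0, 0, 0, 0.6],
    [0, 0, -0.2, 0, 0, 0, 0.6]
  ]
}}

```text
time: 29.53
position: [0.5824, -0.1754, 0.0885]
tool_rot: [-3.087, 0.577, 0.007]
ft_force: [-2.3, 0.1, -4.7]
grip_width: 0.684
grip_force: 35.0
```

Emit:
{"api": "step_arm", "payload": {
  "targets": [
    [0, 0, 0, 0, 0, 0, 0.6],
    [0, 0, 0, 0, 0, 0, 0.6],
    [0, 0, 0, 0, 0, 0, 0.6],
    [0, 0, 0, 0, 0, 0, 0.6],
    [0, 0, 0, 0, 0, 0, 0.6]
  ]
}}

```text
time: 29.95
position: [0.5848, -0.1755, 0.0921]
tool_rot: [3.088, -0.576, 0.002]
ft_force: [0.4, -0.5, -3.4]
grip_width: 0.681
grip_force: 35.0
```

```bash
python3 look.py w19|head -1; python3 cov.py w19 -21.2 .0058
```

```text
t 29.95 pos [ 0.5848 -0.1755  0.0921] yaw x -21.15 zaxis [ 0.001 -0.    -1.   ] F [ 0.4 -0.5 -3.4] grip 59.2 35.0
cover 12325 0.1038 x [-0.036   0.0515] y [-0.0356  0.0355] front: 5322 ((0.04083549976348877, -6.167218089103699e-05), (0.06026752293109894, 0.021635089069604874), 89.96913146972656)
block 1085 0.0351 x [-0.0352  0.0518] y [-0.0298  0.0296] front: 833 ((0.04852791503071785, -8.491985499858856e-05), (0.059733953326940536, 0.006603041663765907), 89.92835235595703)
```

Emit:
{"api": "step_arm", "payload": {
  "targets": [
    [0.03, -0.01, -1, 0, 0, 0, 0.6],
    [0, 0, -1, 0, 0, 0, 0.6],
    [0, 0, -1, 0, 0, 0, 0.6],
    [0, 0, -1, 0, 0, 0, 0.6],
    [0, 0, -0.5, 0, 0, 0, 0.6]
  ]
}}

```text
time: 30.42
position: [0.5832, -0.1753, 0.0439]
tool_rot: [-3.088, 0.576, 0.005]
ft_force: [0.3, 0.8, -3.1]
grip_width: 0.684
grip_force: 35.0
```

Emit:
{"api": "step_arm", "payload": {
  "targets": [
    [0, 0, 0, 0, 0, 0, 0.6],
    [0, 0, 0, 0, 0, 0, 0.6],
    [0, 0, 0, 0, 0, 0, 0.6],
    [0, 0, 0, 0, 0, 0, 0.6],
    [0, 0, 0, 0, 0, 0, 0.6]
  ]
}}

```text
time: 30.83
position: [0.5851, -0.1757, 0.0471]
tool_rot: [3.088, -0.576, 0.002]
ft_force: [0.3, -0.3, -3.2]
grip_width: 0.689
grip_force: 35.0
```

```bash
python3 look.py w20|head -1; python3 cov.py w20 -21.2 .0058
```

```text
t 30.83 pos [ 0.5851 -0.1757  0.0471] yaw x -21.15 zaxis [ 0.001 -0.    -1.   ] F [ 0.3 -0.3 -3.2] grip 60.0 35.0
cover 12086 0.0588 x [-0.036   0.0515] y [-0.0355  0.0355] front: 5308 ((0.04079217463731766, -0.00015410035848617554), (0.02157369628548622, 0.06022592633962631), 0.005170245189219713)
block 220 0.0347 x [0.0161 0.0515] y [-0.0298  0.0294] front: 159 ((0.05110812932252884, -0.00015853159129619598), (0.059457968920469284, 0.0009179505286738276), 89.89884185791016)
```

Emit:
{"api": "step_arm", "payload": {
  "targets": [
    [0, 0, -0.3, 0, 0, 0, 0.6],
    [0, 0, -0.22, 0, 0, 0, 0.6],
    [0, 0, 0, 0, 0, 0, 0.6],
    [0, 0, 0, 0, 0, 0, 0.6],
    [0, 0, 0, 0, 0, 0, 0.6]
  ]
}}

```text
time: 31.3
position: [0.5849, -0.1757, 0.0415]
tool_rot: [3.088, -0.576, 0.001]
ft_force: [-0.0, 0.9, -0.2]
grip_width: 0.683
grip_force: 35.0
```

Emit:
{"api": "step_arm", "payload": {
  "targets": [
    [0, 0, 0, 0, 0, 0, 0.75],
    [0, 0, 0, 0, 0, 0, 0.95],
    [0, 0, 0, 0, 0, 0, 0.95],
    [0, 0, 0, 0, 0, 0, 0.95],
    [0, 0, 0.5, 0, 0, 0, 0.95]
  ]
}}

```text
time: 31.72
position: [0.584, -0.1754, 0.0456]
tool_rot: [-3.088, 0.576, 0.003]
ft_force: [-0.2, 0.8, -0.1]
grip_width: 0.922
grip_force: 0.0
```

Emit:
{"api": "step_arm", "payload": {
  "targets": [
    [0, 0, 1.5, 0, 0, 0, 1],
    [0, 0, 3, 0, 0, 0, 1],
    [0, 0, 3, 0, 0, 0, 1],
    [0, 1, 3, 0, 0, 0, 1],
    [0, 3, 3, 0, 0, 0, 1]
  ]
}}

```text
time: 32.13
position: [0.5846, -0.1415, 0.1833]
tool_rot: [3.083, -0.588, 0.002]
ft_force: [0.9, -1.6, 1.2]
grip_width: 0.995
grip_force: 0.0
```

Emit:
{"api": "step_arm", "payload": {
  "targets": [
    [0, 3, 2, 0, 0, 0, 1],
    [0, 3, 2, 0, 0, 0, 1],
    [0, 3, 2, 0, 0, 0, 1],
    [0, 3, 0, 0, 0, 0, 1],
    [0, 3, 0, 0, 0, 0, 1]
  ]
}}

```text
time: 32.55
position: [0.5855, 0.0159, 0.2441]
tool_rot: [3.088, -0.576, 0.007]
ft_force: [0.4, -0.3, -0.6]
grip_width: 1.0
grip_force: 0.0
```

Emit:
{"api": "step_arm", "payload": {
  "targets": [
    [0, 3, 0, 0, 0, 0, 1],
    [0, 2, 0, 0, 0, 0, 1],
    [0, 0, 0, 0, 0, 0, 1],
    [0, 0, 0, 0, 0, 0, 1],
    [0, 0, 0, 0, 0, 0, 1]
  ]
}}

```text
time: 32.97
position: [0.5849, 0.0629, 0.2415]
tool_rot: [3.087, -0.577, 0.002]
ft_force: [-0.6, -0.7, -0.8]
grip_width: 1.0
grip_force: 0.0
```

```bash
python3 look.py w21; python3 - <<'E'
from h import *
from fit import load
t,d=ctrl.get_image("top");Y=cloud("top",d).reshape(-1,3);W=load("w21")[1].reshape(-1,3)
for nm,A in(("top",Y),("wrist",W)):
  for c in((.451,-.029),(.586,-.174)):
    q=A[(np.hypot(A[:,0]-c[0],A[:,1]-c[1])<.065)]
    for lo,hi in((.046,.060),(.028,.042),(.068,.085)):
        r=q[(q[:,2]>lo)&(q[:,2]<hi)]
        if len(r)>20:
            a=cv2.minAreaRect(r[:,:2].astype(np.float32));print(nm,lo,len(r),np.median(r[:,2]).round(4),np.round(a[0],4),np.round(a[1],4),round(a[2],1))
s,_=ctrl.get_image("side");b=cv2.resize(s[140:320,230:450],None,fx=3.3,fy=3.3,interpolation=cv2.INTER_CUBIC)
cv2.imwrite("pics/fin.png",cv2.convertScaleAbs(b[:,:,::-1],alpha=1.5,beta=20))
E
```

```text
t 32.97 pos [0.5849 0.0629 0.2415] yaw x -21.19 zaxis [ 0.001 -0.001 -1.   ] F [-0.6 -0.7 -0.8] grip 87.0 0.0
ovblock 552 [ 0.59   -0.1657] [0.0404 0.1001] 69.6 z 0.036
rdblock 212 [ 0.4816 -0.0306] [0.0579 0.0559] 64.4 z 0.0356
spare 556 [0.5876 0.0986] [0.0307 0.0301] 16.4 z 0.0626
bench z -0.0006
top 0.046 601 0.0532 [ 0.4512 -0.0275] [0.0595 0.0998] 80.1
top 0.028 38 0.0353 [ 0.4508 -0.0215] [0.0475 0.0973] 80.0
top 0.068 55 0.0735 [ 0.4494 -0.0249] [0.0208 0.0148] 22.4
wrist 0.046 1543 0.0532 [ 0.4509 -0.0304] [0.0603 0.1007] 80.0
wrist 0.028 240 0.0351 [ 0.4816 -0.0306] [0.0579 0.0559] 64.4
wrist 0.046 4493 0.0531 [ 0.5861 -0.1757] [0.0614 0.1   ] 69.0
wrist 0.028 641 0.0348 [ 0.5899 -0.1657] [0.0404 0.1003] 69.6
wrist 0.068 934 0.0742 [ 0.585 -0.175] [0.0224 0.0458] 69.8
```

View pics/fin.png

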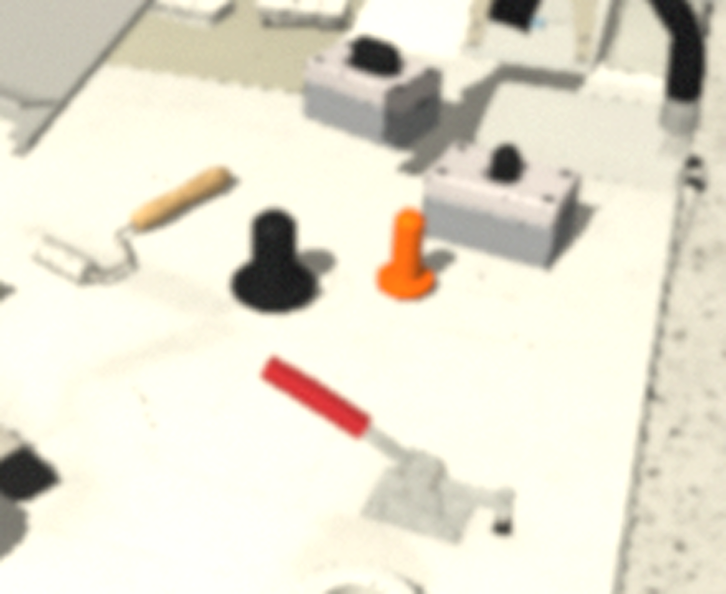

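View pics/w21.png

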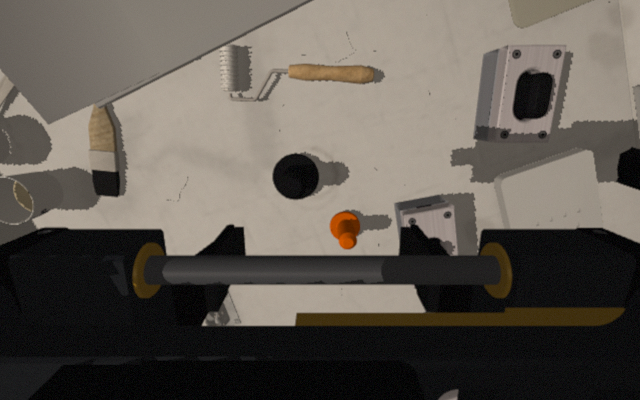

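Both moulds are closed. The side crop shows covers flush on the blocks at (372,85) and (500,200), with the stems standing through. Both covers read about 53 mm high, and their long sides line up with the blocks (80.0° and 69.0°, as measured on the blocks earlier). The spare core, orange decoy and roller haven't moved, and the arm is clear of everything.

```bash
python3 -c "
from bench import ctrl
print(ctrl.close_job())"
```

```text
the job is handed in; nothing more can be done
None
```

Both cores are seated in their matching blocks with the covers flat and in line on top; I handed the job in at about 33 s of the 104 s limit, and no verdict came back.

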